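# Sort the ratchet clamps off the gilder's sloped rest

## Task

Clear the three ratchet clamps off the sloped rest and sort them: those whose jaws are ratcheted shut go in the blue tray, those standing open in the yellow tray. Lay each one flat on the tray floor with its grip block up, side by side rather than on top of each other and without dropping them, and leave the jaws as you found them. Do not disturb the glue bottle or the paint tub.

Things in the scene. Friction and masses are not known exactly. Their poses are not given: they have to be found in the camera images.
- clamp_a: ratchet clamp (scissor-like; black handles, steel jaws, orange pads), 125 mm long, 160 g, 29 mm wide when shut. Origin: centre of its underside, below the pivot. z: out of its upper face; y: along it, handle ends at y -65, jaw tips at +60 mm; x: across. Legs z 0 to 14 mm. Red grip block on the pivot, to be gripped: 22 mm in x, 30 mm in y, top at z 46 mm
- clamp_b: a clamp identical to clamp_a (size, origin, axes). All three start lying on the sloped rest, side by side along it, upper face up, jaws to the left (+y of the rest), handles to the right; which clamp lies in which place changes
- clamp_c: a clamp identical to clamp_a (size, origin, axes). All three start lying on the sloped rest, side by side along it, upper face up, jaws to the left (+y of the rest), handles to the right; which clamp lies in which place changes
- jaw_a (a joint): jaw opening of clamp_a (rad): under 0.03 = ratcheted shut, legs side by side; 0.38 to 0.55 = open, one leg swung on the pivot so the clamp looks like an X (that leg's handle end up to 45 mm out on the -x side, its jaw tip as far on +x). A stiff ratchet (0.3 N m) keeps it as it is unless the legs are pushed
- jaw_b (a joint): jaw opening of clamp_b (rad), read like jaw_a
- jaw_c (a joint): jaw opening of clamp_c (rad), read like jaw_a
- rest: fixed wooden rest with a non-slip cork face, 460 mm long (y), 110 mm deep (x). It rises away from the robot (+x) at 30 degrees, so clamps on it lean back towards the robot. Origin: centre of its underside; the face is 60 mm above it there, 31 mm high in front, 89 mm at the back. A dark strip along the low edge stands 10 mm proud. Clamp places about 150 mm apart along y
- tray_shut: fixed blue painted open tray for clamps that are ratcheted shut; outside 180 mm (x) by 240 mm (y) by 30 mm high, walls and floor 5 mm thick. Origin: centre of its underside; inner floor at z = 5 mm. Two clamps fit side by side, lying along x about 100 mm apart in y. The two trays may be swapped left for right
- tray_open: fixed yellow painted open tray for clamps that are open; outside 180 mm (x) by 240 mm (y) by 30 mm high, walls and floor 5 mm thick. Origin: centre of its underside; inner floor at z = 5 mm. Two clamps fit side by side, lying along x about 100 mm apart in y. The two trays may be swapped left for right
- glue_bottle: bystander: amber glue bottle with red cap, 60 mm diameter, 140 mm tall, right of the work; origin centre of its base
- paint_tub: bystander: white paint tub with yellow lid, 100 mm diameter, 95 mm tall, left of the work; origin centre of its base

How it is judged:
By the outcome, as a careful person would: the job done as asked, in the order asked, and still so for the second after the job is handed in, with the robot touching nothing.
It also fails if it takes over 72 s, if anything falls off the work surface, if the arm or the gripper's body presses on something with over 40 N, if the wrist force passes 120 N, or if a joint passes its speed limit or range.

## Robot

A 7-joint arm with a two-finger parallel gripper is mounted at the origin on the work surface. World frame = base frame: x ahead of the robot, y to its left, z up, the work surface at z = 0. Lengths are in mm, angles in rad, forces in N, time in s.
With the tool pointing down it reaches from about 400 to 875 mm from the base axis. Payload 4.4 kg.
Tool frame: the origin (TCP) lies at the very end of the fingers, on their centre line; the grasp point (between the pads) lies 19 mm behind it; z points along the fingers, y is the direction in which the jaws open and shut (so a half turn about z gives the same grasp; the last joint's range is limited). The gripper opens to 85 mm and grips with 20 to 120 N. Pads are 22 mm wide; open, the fingers measure 114 mm over their backs; the gripper's body (76 mm by 85 mm) begins 54 mm behind the grasp point. The pads swing forward as they close: fully open they stand 13 mm farther back than shut.
Start: joints at [1.173, 0.628, 0.038, 1.517, -0.027, 0.996, -0.02], TCP at [211.762, -614.552, 231.313] pointing down, gripper open.
Joint ranges: [-3.06, 3.06], [-0.37, 2.12], [-1.25, 1.32], [0.18, 2.47], [-1.1, 4.24], [0.23, 1.98], [-2.94, 2.94]. Speed limits (rad/s): [2.57, 2.57, 3.14, 3.14, 3.14, 3.14, 3.14].

## Interface

Orientations are given as [roll, pitch, yaw] about the fixed x, y, z axes, in that order (R = Rz(yaw) Ry(pitch) Rx(roll)).
In Python, from cell import read_state, get_image, calibration, finish_job gives the robot as it stands. The module is installed in compiled form; this text tells all that it offers.
- The arm moves only by the tool apply_moves, never from a script. Its argument "increments" is a list of rows, each an object of numbers: "tx", "ty", "tz": the shift along the world's x, y, z in m; "rx", "ry", "rz": the turn, a rotation vector about the world's x, y, z in units of 5 degrees (1.0 is 5 degrees); "claw": the finger opening in m, from 0 to 0.0854. In form: [{"tx": .., "ty": .., "tz": .., "rx": .., "ry": .., "rz": .., "claw": ..}, ...]. A call has 1 to 12 rows; each row is the pose to reach, as a shift and turn from the pose commanded when the call began; what a row does not reach only later rows make up. A row lasts 1/10 s, in which the tool goes at most 50 mm and 8.59 degrees, less where a joint would pass 70% of its speed; a pose out of reach is approached as far as the arm can. A call with a gripper value outside its range is refused whole. The fingers move at their own pace and stop on an object; the grip force is fixed at half the most. Time passes only in rows, so rows that repeat a pose let the fingers close. It gives the time, the measured TCP pose, the force and the opening at its end, in the units of the state.
- read_state(): the state, without advancing time (a new reading comes with each control period).
- get_image(name): name is "scene" or "top" or "wrist"; returns the picture (384x512x3 uint8, red, green, blue); there is no depth.
- calibration(name): a dict with "camera_matrix" (3x3 intrinsics, pixels), "origin" and "attitude" of the camera in the world. Camera axes: x right, y up, looking along -z (the intrinsics and any distortion apply to the point x, -y, -z); pixel columns grow to the right and rows downward; lengths in mm; the calibration is good to about 2 mm. A picture is of the moment at which its call begins: read the wrist's pose just before it. calibration takes no time and is no camera call; for the wrist camera it gives the pose at the moment of the call.
- finish_job(): hands the job in, once; it reports no verdict.
The state is a dict: "clock": time; "qpos": joint angles; "qd": joint speeds; "tau": joint torques, N m; "eef_pos": TCP position; "tool_rot": TCP orientation; "force": force on the tool from outside, world axes, zero at the start; "torque": the same for the moment, N m; "width": finger opening in mm.
Only numpy, scipy, OpenCV 4.12 (cv2) and the standard library are available. Lean on these libraries where they do the work, as an engineer would, in place of code of your own. Each camera call takes 0.05 s, during which the arm holds its last target. There are 200 camera calls.

## Working session

There is one attempt and no reset: what is moved stays moved. The work goes in short steps, Python scripts to look and compute and a tool call to move; the robot and the scene stay as the last step left them, time stands still between calls to the robot, and variables do not carry over. Pictures are saved under pics/ and viewed, about 8 in all and at most 12, crops included, and the job is handed in when it is done.

Besides the shell and the picture viewer there is one more tool, called after "Request:" as name(argument=value, ...) on one line, values as JSON. apply_moves: Moves the arm, as the interface text tells. Its arguments: {"type":"object","properties":{"increments":{"type":"array"}},"required":["increments"]}

```bash
mkdir -p pics
python3 - <<'E'
from cell import *
import cv2,numpy as np
for n in ["top","scene"]:
    c=calibration(n);print(n,c)
    cv2.imwrite(f"pics/{n}0.png",cv2.resize(get_image(n)[:,:,::-1],(800,600),interpolation=cv2.INTER_CUBIC))
print(read_state())
E
```

```text
top {'camera_matrix': array([[365.41283934,   0.        , 258.00579636],
       [  0.        , 365.41283934, 195.58510053],
       [  0.        ,   0.        ,   1.        ]]), 'origin': array([ 331.86003045,   -1.88123784, 1271.76255295]), 'attitude': array([ 0.18589771,  0.01022353, -1.56686834])}
scene {'camera_matrix': array([[500.17027448,   0.        , 250.25965395],
       [  0.        , 500.17027448, 190.96347592],
       [  0.        ,   0.        ,   1.        ]]), 'origin': array([1126.31687831, -785.20181357, 1380.6582128 ]), 'attitude': array([ 0.62088557, -0.00676642,  0.61472938])}
{'clock': 0.1, 'qpos': array([ 1.17319533,  0.62926093,  0.03845335,  1.51825991, -0.02699908,
        0.99630966, -0.02000467]), 'qd': array([-0.0007708 , -0.00337933,  0.00028413, -0.0010921 , -0.00128616,
        0.00042488, -0.00161443]), 'tau': array([ 3.00455387e-03, -5.64529467e+01,  1.23004507e+00, -1.93973780e+01,
        1.12301455e-02,  5.44159921e-03,  8.83710470e-06]), 'eef_pos': array([ 211.57667792, -614.0095396 ,  230.47906912]), 'tool_rot': array([-3.13987316e+00,  2.34980166e-05,  3.31790082e-01]), 'force': array([-0.31344811, -0.21051932, -0.31671976]), 'torque': array([-0.01743765,  0.01464214,  0.04503202]), 'width': 85.13203752778419}
```

View pics/top0.png

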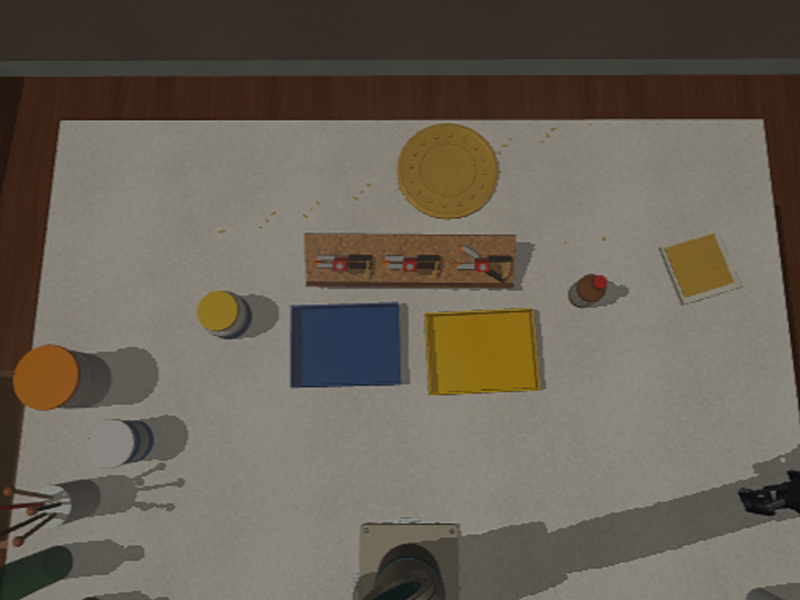

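View pics/scene0.png

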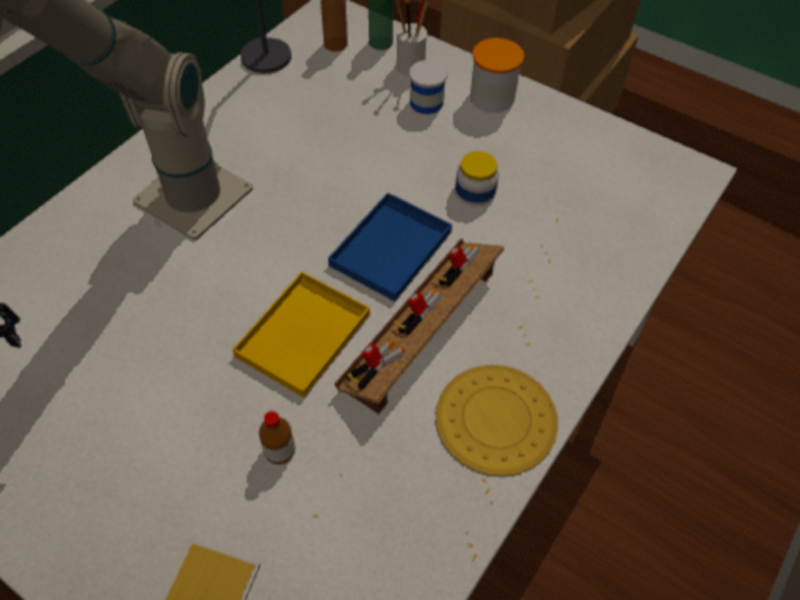

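The left two clamps look shut and the right one (open, ~(485,262)) has a swung jaw; the blue tray is left and the yellow right. I'll write helpers and look at an enlarged crop next.

```bash
cat > h.py <<'E'
from cell import *
import cv2,numpy as np
from scipy.spatial.transform import Rotation as R
def ray(c,u,v):
    K=c["camera_matrix"];d=np.array([(u-K[0,2])/K[0,0],-(v-K[1,2])/K[1,1],-1])
    return c["origin"],R.from_euler("xyz",c["attitude"]).as_matrix()@d
def atz(c,u,v,z):
    o,d=ray(c,u,v);return o+d*(z-o[2])/d[2]
def tri(ca,pa,cb,pb):
    o1,d1=ray(ca,*pa);o2,d2=ray(cb,*pb)
    s=np.linalg.lstsq(np.c_[d1,-d2],o2-o1,rcond=None)[0]
    a,b=o1+d1*s[0],o2+d2*s[1];return (a+b)/2,np.linalg.norm(a-b)
def proj(c,p):
    q=R.from_euler("xyz",c["attitude"]).as_matrix().T@(np.asarray(p)-c["origin"])
    K=c["camera_matrix"];return K[0,0]*q[0]/-q[2]+K[0,2],K[1,1]*-q[1]/-q[2]+K[1,2]
E
python3 - <<'E'
from h import *
c=calibration("top")
s=512/800
pts={"blue rim FL":(291,305,30),"blue rim FR":(399,303,30),"blue NR":(402,384,30),"blue NL":(291,387,30),
"yel FL":(426,311,30),"yel FR":(535,309,30),"yel NR":(539,389,30),"yel NL":(430,394,30),
"rest FL":(304,234,89),"rest FR":(517,235,89),"rest NL":(305,287,41),"rest NR":(515,289,41),
"cl1 block":(340,264,95),"cl2":(409,265,95),"cl3":(483,265,95)}
for k,(u,v,z) in pts.items(): print(k,atz(c,u*s,v*s,z).round(0))
I=get_image("top")
cr=cv2.resize(I[142:190,188:340],None,fx=5.2,fy=5.2,interpolation=cv2.INTER_CUBIC)
cr=np.clip(cr.astype(float)*1.5,0,255).astype(np.uint8)
J=get_image("scene")
b=cv2.resize(J[148:264,210:326],(340,340),interpolation=cv2.INTER_CUBIC)
b=np.clip(b.astype(float)*1.3,0,255).astype(np.uint8)
o=np.zeros((cr.shape[0]+340,cr.shape[1],3),np.uint8);o[:cr.shape[0]]=cr;o[cr.shape[0]:,:340]=b
cv2.imwrite("pics/crop1.png",o[:,:,::-1]);print(o.shape)
# red blobs
for n in("top","scene"):
    I=get_image(n);h=cv2.cvtColor(I,cv2.COLOR_RGB2HSV)
    m=(((h[...,0]<6)|(h[...,0]>174))&(h[...,1]>170)&(h[...,2]>70)).astype(np.uint8)
    _,_,st,ce=cv2.connectedComponentsWithStats(m)
    for a,b in zip(st[1:],ce[1:]):
        if a[4]>12:print(n,a,b.round(1))
E
```

```text
blue rim FL [566. 260.  30.]
blue rim FR [571.  21.  30.]
blue NR [393.  14.  30.]
blue NL [386. 253.  30.]
yel FL [553. -39.  30.]
yel FR [ 558. -279.   30.]
yel NR [ 384. -281.   30.]
yel NL [372. -47.  30.]
rest FL [711. 226.  89.]
rest FR [ 709. -234.   89.]
rest NL [605. 229.  41.]
rest NR [ 601. -234.   41.]
cl1 block [643. 146.  95.]
cl2 [641.  -1.  95.]
cl3 [ 641. -158.   95.]
(590, 790, 3)
top [214 167   8   6  24] [217.8 169.3]
top [258 167   9   6  28] [262.3 169.2]
top [304 166   9   8  37] [307.5 170.1]
top [380 177   8   7  50] [383.4 180.1]
scene [287 157  12  14  90] [292.5 164.6]
scene [261 187  12  14 101] [267.  194.2]
scene [232 220  12  15 107] [238.  227.9]
scene [169 264  10  10  74] [173.4 268. ]
```

View pics/crop1.png

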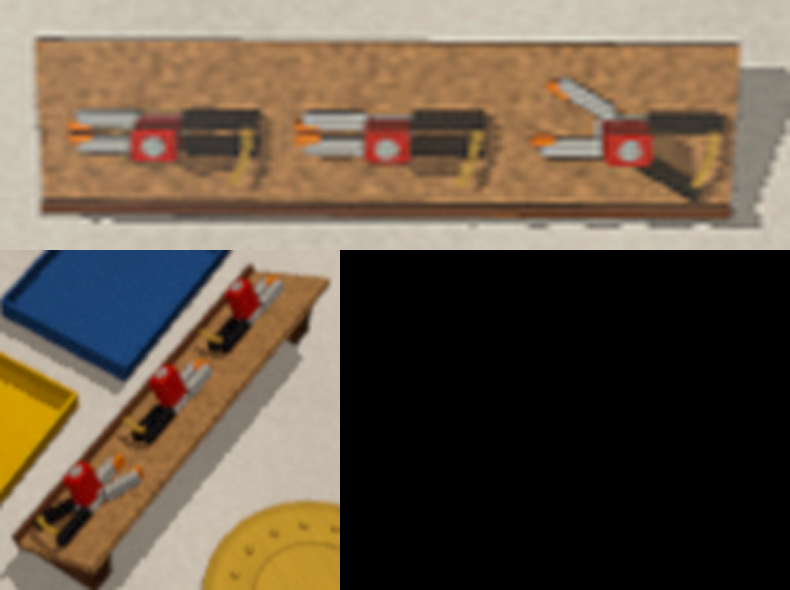

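Crop: pivots at about (153,148), (387,150), (629,150) in the top view; left and middle are shut, the right one is clearly an X with its jaw upslope. Next I compute clamp poses and the first approach over the middle clamp.

```bash
cat >> h.py <<'E'
def Rt(yaw,tilt=0): # tool x along yaw; tilt (deg) leans the tool z towards +x
    return R.from_euler("y",-np.radians(tilt))*R.from_euler("xyz",[np.pi,0,np.radians(yaw)])
def go(p,rot):
    s=read_state();d=(np.array(p)-s["eef_pos"])/1000
    r=(rot*R.from_euler("xyz",s["tool_rot"]).inv()).as_rotvec(degrees=True)
    print("now",s["eef_pos"].round(1),"w",s["width"].round(1),"t",s["clock"],"| dt",d.round(4),"rot",(r/5).round(3),"deg",np.linalg.norm(r).round(1))
n=np.array([-.5,0,.8660])
E
python3 - <<'E'
from h import *
c=calibration("top"); cs=calibration("scene")
for X,Y in((153,148),(387,150),(629,150)):
    u,v=188+X/5.2,142+Y/5.2
    for x0 in (655,661):
        z=103
        for _ in range(20):
            t=atz(c,u,v,z);p=t-46*n;z=60+(p[0]-x0)*.577+39.8
        print(x0,"top",t.round(1),"origin",p.round(1),"scene px",np.round(proj(cs,t),1))
print(Rt(90,30).as_matrix().round(2))
go([600,0,210],Rt(90,30))
E
```

```text
655 top [636.  145.4 102.1] origin [659.  145.4  62.3] scene px [289.  159.4]
661 top [636.8 145.7  99.1] origin [659.8 145.7  59.3] scene px [289.2 160. ]
655 top [635.   -3.3 101.5] origin [658.   -3.3  61.7] scene px [263.2 189.2]
661 top [635.8  -3.3  98.5] origin [658.8  -3.3  58.7] scene px [263.4 189.8]
655 top [ 635.2 -156.7  101.6] origin [ 658.2 -156.7   61.8] scene px [234.5 222.9]
661 top [ 636.  -157.1   98.6] origin [ 659.  -157.1   58.8] scene px [234.6 223.6]
[[ 0.    0.87  0.5 ]
 [ 1.   -0.    0.  ]
 [ 0.    0.5  -0.87]]Traceback (most recent call last):
  File "<stdin>", line 11, in <module>
  File "h.py", line 21, in go
    print("now",s["eef_pos"].round(1),"w",s["width"].round(1),"t",s["clock"],"| dt",d.round(4),"rot",(r/5).round(3),"deg",np.linalg.norm(r).round(1))
                                          ^^^^^^^^^^^^^^^^
AttributeError: 'float' object has no attribute 'round'
```

```bash
sed -i 's/s\["width"\].round(1)/round(s["width"],1)/' h.py; python3 -c "
from h import *
go([563,-3,225],Rt(90,30))"
```

```text
now [ 211.7 -614.4  231. ] w 85.5 t 0.3 | dt [ 0.3513  0.6114 -0.006 ] rot [-3.717 -5.212 13.854] deg 76.3
```

Request:
apply_moves(increments=[{"tx": 0.12, "ty": 0.2, "tz": 0.03, "rx": -1.2, "ry": -1.7, "rz": 4.6}, {"tx": 0.12, "ty": 0.2, "tz": 0.03, "rx": -1.2, "ry": -1.7, "rz": 4.6}, {"tx": 0.12, "ty": 0.2, "tz": 0.03, "rx": -1.2, "ry": -1.7, "rz": 4.6}, {"tx": 0.351, "ty": 0.611, "tz": 0.0, "rx": -3.717, "ry": -5.212, "rz": 13.854}, {"tx": 0.351, "ty": 0.611, "tz": 0.0, "rx": -3.717, "ry": -5.212, "rz": 13.854}, {"tx": 0.351, "ty": 0.611, "tz": 0.0, "rx": -3.717, "ry": -5.212, "rz": 13.854}, {"tx": 0.351, "ty": 0.611, "tz": 0.0, "rx": -3.717, "ry": -5.212, "rz": 13.854}, {"tx": 0.351, "ty": 0.611, "tz": 0.0, "rx": -3.717, "ry": -5.212, "rz": 13.854}, {"tx": 0.351, "ty": 0.611, "tz": 0.0, "rx": -3.717, "ry": -5.212, "rz": 13.854}, {"tx": 0.351, "ty": 0.611, "tz": 0.0, "rx": -3.717, "ry": -5.212, "rz": 13.854}, {"tx": 0.351, "ty": 0.611, "tz": 0.0, "rx": -3.717, "ry": -5.212, "rz": 13.854}, {"tx": 0.351, "ty": 0.611, "tz": 0.0, "rx": -3.717, "ry": -5.212, "rz": 13.854}])

```text
$.increments[0]: bad value
```

```bash
python3 -c "
from h import *
go([563,-3,225],Rt(90,30));print(read_state()['qpos'].round(2))"
```

```text
now [ 211.7 -614.4  231. ] w 85.5 t 0.3 | dt [ 0.3513  0.6114 -0.006 ] rot [-3.717 -5.212 13.854] deg 76.3
[ 1.17  0.63  0.04  1.52 -0.03  1.   -0.02]
```

Request:
apply_moves(increments=[{"tx": 0.12, "ty": 0.2, "tz": 0.03, "rx": -1.2, "ry": -1.7, "rz": 4.6, "claw": 0.085}, {"tx": 0.12, "ty": 0.2, "tz": 0.03, "rx": -1.2, "ry": -1.7, "rz": 4.6, "claw": 0.085}, {"tx": 0.12, "ty": 0.2, "tz": 0.03, "rx": -1.2, "ry": -1.7, "rz": 4.6, "claw": 0.085}, {"tx": 0.351, "ty": 0.611, "tz": 0.0, "rx": -3.717, "ry": -5.212, "rz": 13.854, "claw": 0.085}, {"tx": 0.351, "ty": 0.611, "tz": 0.0, "rx": -3.717, "ry": -5.212, "rz": 13.854, "claw": 0.085}, {"tx": 0.351, "ty": 0.611, "tz": 0.0, "rx": -3.717, "ry": -5.212, "rz": 13.854, "claw": 0.085}, {"tx": 0.351, "ty": 0.611, "tz": 0.0, "rx": -3.717, "ry": -5.212, "rz": 13.854, "claw": 0.085}, {"tx": 0.351, "ty": 0.611, "tz": 0.0, "rx": -3.717, "ry": -5.212, "rz": 13.854, "claw": 0.085}, {"tx": 0.351, "ty": 0.611, "tz": 0.0, "rx": -3.717, "ry": -5.212, "rz": 13.854, "claw": 0.085}, {"tx": 0.351, "ty": 0.611, "tz": 0.0, "rx": -3.717, "ry": -5.212, "rz": 13.854, "claw": 0.085}, {"tx": 0.351, "ty": 0.611, "tz": 0.0, "rx": -3.717, "ry": -5.212, "rz": 13.854, "claw": 0.085}, {"tx": 0.351, "ty": 0.611, "tz": 0.0, "rx": -3.717, "ry": -5.212, "rz": 13.854, "claw": 0.085}])

```text
clock: 1.5
eef_pos: [456.5, -195.1, 246.9]
tool_rot: [2.633, -0.009, 1.565]
force: [0.3, 0.6, 0.2]
width: 85.1
```

```bash
python3 -c "
from h import *
go([563,-3,225],Rt(90,30));print(read_state()['qpos'].round(2))"
```

```text
now [ 456.5 -195.1  246.9] w 85.1 t 1.5 | dt [ 0.1065  0.1921 -0.0219] rot [-0.104 -0.17   0.071] deg 1.1
[ 0.64  0.26 -0.15  2.32 -1.07  0.23  1.51]
```

Request:
apply_moves(increments=[{"tx": 0.107, "ty": 0.192, "tz": -0.022, "rx": -0.1, "ry": -0.17, "rz": 0.07, "claw": 0.085}, {"tx": 0.107, "ty": 0.192, "tz": -0.022, "rx": -0.1, "ry": -0.17, "rz": 0.07, "claw": 0.085}, {"tx": 0.107, "ty": 0.192, "tz": -0.022, "rx": -0.1, "ry": -0.17, "rz": 0.07, "claw": 0.085}, {"tx": 0.107, "ty": 0.192, "tz": -0.022, "rx": -0.1, "ry": -0.17, "rz": 0.07, "claw": 0.085}, {"tx": 0.107, "ty": 0.192, "tz": -0.022, "rx": -0.1, "ry": -0.17, "rz": 0.07, "claw": 0.085}, {"tx": 0.107, "ty": 0.192, "tz": -0.022, "rx": -0.1, "ry": -0.17, "rz": 0.07, "claw": 0.085}, {"tx": 0.107, "ty": 0.192, "tz": -0.022, "rx": -0.1, "ry": -0.17, "rz": 0.07, "claw": 0.085}, {"tx": 0.107, "ty": 0.192, "tz": -0.022, "rx": -0.1, "ry": -0.17, "rz": 0.07, "claw": 0.085}])

```text
clock: 2.3
eef_pos: [570.6, 1.9, 242.8]
tool_rot: [2.65, -0.0, 1.581]
force: [-0.4, -0.6, 0.8]
width: 85.2
```

```bash
python3 -c "
from h import *
go([563,-3,225],Rt(90,30));print(read_state()['qpos'].round(2))
c=calibration('wrist');print(c)
cv2.imwrite('pics/w1.png',cv2.resize(get_image('wrist')[:,:,::-1],(800,600),interpolation=cv2.INTER_CUBIC))
for p in ([659,145,62],[658,-3.3,61],[658,-157,61]): print(np.round(np.array(proj(c,np.array(p)+46*n))*1.5625,0))
"
```

```text
now [570.6   1.9 242.8] w 85.2 t 2.3 | dt [-0.0076 -0.0049 -0.0178] rot [-0.002 -0.361 -0.117] deg 1.9
[-0.5   0.39  0.58  2.2  -1.1   0.23  1.04]
{'camera_matrix': array([[324.51620132,   0.        , 252.39875097],
       [  0.        , 324.51620132, 189.40998277],
       [  0.        ,   0.        ,   1.        ]]), 'origin': array([503.11013636,  72.49284384, 367.65498652]), 'attitude': array([-0.28099498, -0.49320397,  0.01003514])}
[379.   8.]
[376. 282.]
[377. 499.]
```

View pics/w1.png

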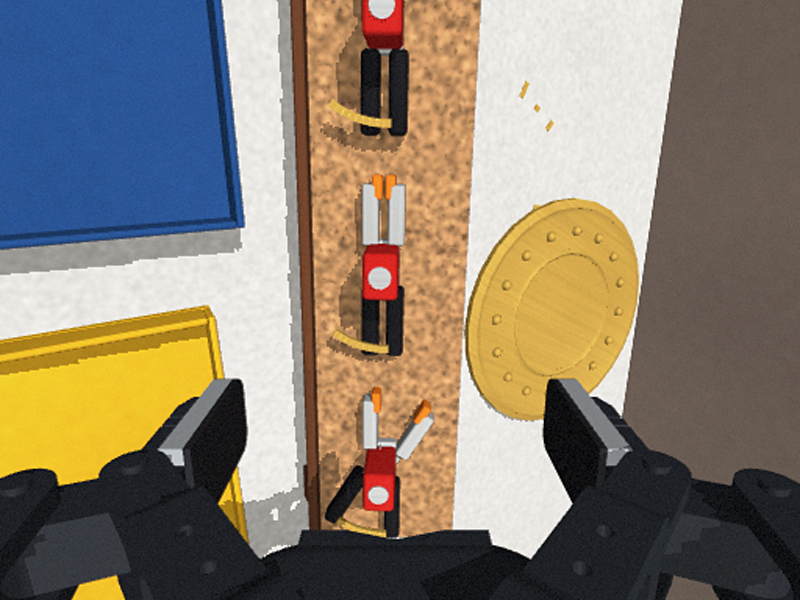

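Wrist view: discs at (381,8), (380,278), (378,495), within ~2 mm of prediction; left and middle shut, right open confirmed. However q5 and q6 sit on their limits, so I'll fit a kinematic model to know which tilts are reachable.

```bash
cat > kin.py <<'E'
from h import *
from scipy.optimize import least_squares
lo=np.array([-3.06,-.37,-1.25,.18,-1.1,.23,-2.94]);hi=np.array([3.06,2.12,1.32,2.47,4.24,1.98,2.94])
def fk(q,P,s):
    p=np.zeros(3);r=R.identity()
    for i in range(7):
        r=r*R.from_euler("z" if i%2==0 else "y",s[i]*q[i]+(P[21+i] if i in(0,6) else 0))
        p=p+r.apply(P[3*i:3*i+3])
    return p,r
E
python3 - <<'E'
from kin import *
import itertools
s=read_state()
D=[([1.17319533,.62926093,.03845335,1.51825991,-.02699908,.99630966,-.02000467],[211.577,-614.01,230.479],[-3.13987,0,.33179]),
(list(s["qpos"]),s["eef_pos"],s["tool_rot"])]
D+=[([.64,.26,-.15,2.32,-1.07,.23,1.51],[456.5,-195.1,246.9],[2.633,-.009,1.565])]
# orientation sign search
out=[]
for sg in itertools.product([1,-1],repeat=7):
    def f(c):
        e=[]
        for q,p,t in D:
            r=R.identity()
            for i in range(7): r=r*R.from_euler("z" if i%2==0 else "y",sg[i]*q[i]+(c[0] if i==0 else c[1] if i==6 else 0))
            e+=list((r.inv()*R.from_euler("xyz",t)).as_rotvec())
        return np.array(e)
    for c0 in itertools.product([0,np.pi],[0,1.57,3.14,-1.57]):
        g=least_squares(f,c0);out.append((g.cost,sg,g.x.round(3)))
out.sort(key=lambda a:a[0]);print(*out[:6],sep="\n");print(s["qpos"],s["tool_rot"],s["eef_pos"])
E
```

```text
(np.float64(5.071478179099619e-06), (-1, -1, -1, -1, -1, -1, -1), array([3.145, 4.716]))
(np.float64(5.071478179099905e-06), (-1, -1, -1, -1, -1, -1, -1), array([3.145, 4.716]))
(np.float64(5.071478179100146e-06), (-1, 1, -1, 1, -1, 1, -1), array([0.003, 1.575]))
(np.float64(5.0714781791002415e-06), (-1, 1, -1, 1, -1, 1, -1), array([0.003, 1.575]))
(np.float64(5.0714781791002466e-06), (-1, 1, -1, 1, -1, 1, -1), array([ 3.000e-03, -4.708e+00]))
(np.float64(5.071478179100286e-06), (-1, -1, -1, -1, -1, -1, -1), array([ 3.145, -1.567]))
[-0.49381904  0.38381484  0.57856582  2.20449947 -1.09916636  0.23327526
  1.03881174] [2.64903757e+00 5.92338424e-04 1.57632362e+00] [569.89565997  -1.29430569 243.13695335]
```

```bash
cat > kin.py <<'E'
from h import *
from scipy.optimize import least_squares
lo=np.array([-3.06,-.37,-1.25,.18,-1.1,.23,-2.94]);hi=np.array([3.06,2.12,1.32,2.47,4.24,1.98,2.94])
def fk(q,P):
    h,L1,a,b,L2,a6,L3=P
    T=[[0,0,h],[0,0,0],[a,0,L1],[b,0,0],[0,0,L2],[a6,0,L3],[0,0,0]]
    p=np.zeros(3);r=R.identity()
    for i in range(7):
        r=r*R.from_euler("z" if i%2==0 else "y",(-1)**(i+1)*q[i]+(np.pi/2 if i==6 else 0))
        p=p+r.apply(T[i])
    return p,r
def ik(P,p,rot,n=30,seed=0):
    g=np.random.default_rng(seed);S=[]
    for _ in range(n):
        f=lambda q:np.r_[(fk(q,P)[0]-p)/1000,(fk(q,P)[1].inv()*rot).as_rotvec()]
        s=least_squares(f,g.uniform(lo,hi),bounds=(lo,hi),max_nfev=60)
        if s.cost<1e-6:S.append((np.min(np.minimum(s.x-lo,hi-s.x)),s.x))
    return sorted(S,key=lambda a:-a[0])
E
python3 - <<'E'
from kin import *
D=[([1.17319533,.62926093,.03845335,1.51825991,-.02699908,.99630966,-.02000467],[211.577,-614.01,230.479]),
([-0.49381904,0.38381484,0.57856582,2.20449947,-1.09916636,0.23327526,1.03881174],[569.89565997,-1.29430569,243.13695335]),
([.64,.26,-.15,2.32,-1.07,.23,1.51],[456.5,-195.1,246.9])]
f=lambda P:np.concatenate([fk(q,P)[0]-p for q,p in D]+[.02*(np.array(P)-P0)])
P0=np.array([340,420,0,0,420,0,250.])
g=least_squares(f,P0);P=g.x;print(P.round(1),g.fun[:9].round(1))
np.save("P.npy",P)
for nm,p,rot in [("tilt30",[647,-3,80],Rt(90,30)),("tilt30L",[647,145,80],Rt(90,30)),("tilt30R",[647,-157,80],Rt(90,30)),
 ("down-y",[647,145,80],Rt(0,0)),("down-y180",[647,145,80],Rt(180,0)),("t30 flip",[647,-3,80],Rt(-90,30)),("t30 x",[647,-3,80],Rt(0,30)),("t30 x180",[647,-3,80],Rt(180,30)),("t15",[647,145,80],Rt(0,15)),
 ]:
    S=ik(P,p,rot,25);print(nm,len(S),*[ (round(a,2),b.round(2)) for a,b in S[:2]])
E
```

```text
[345.1 520.3   7.4  -6.9 366.4 -27.6 337.6] [25.7  8.8 -0.7 -6.8 -1.7  1.3  6.3 -0.4 -0.6]
tilt30 8 (np.float64(0.2), array([ 0.47,  0.84, -0.62,  2.06,  2.1 ,  0.43, -1.88])) (np.float64(0.12), array([ 0.39,  0.81, -0.49,  2.05,  2.17,  0.35, -1.99]))
tilt30L 12 (np.float64(0.45), array([ 0.26,  0.91, -0.77,  2.02,  1.91,  0.68, -1.9 ])) (np.float64(0.37), array([ 0.31,  0.96, -0.88,  2.02,  1.91,  0.77, -1.86]))
tilt30R 12 (np.float64(0.25), array([ 0.92,  0.99, -0.88,  2.  ,  1.92,  0.48, -1.32])) (np.float64(0.16), array([ 0.87,  0.94, -0.78,  2.  ,  1.95,  0.39, -1.39]))
down-y 7 (np.float64(0.55), array([-0.48,  0.87,  0.42,  1.59, -0.46,  0.78, -1.43])) (np.float64(0.53), array([-0.45,  0.86,  0.37,  1.59, -0.4 ,  0.76, -1.47]))
down-y180 8 (np.float64(0.58), array([ 0.09,  0.89, -0.51,  1.58,  0.55,  0.81,  0.92])) (np.float64(0.57), array([ 0.07,  0.89, -0.48,  1.59,  0.53,  0.8 ,  0.94]))
t30 flip 11 (np.float64(0.32), array([ 0.65,  0.99, -0.93,  2.07,  1.99,  0.69,  1.48])) (np.float64(0.16), array([ 0.43,  0.83, -0.56,  2.06,  2.13,  0.39,  1.21]))
t30 x 6 (np.float64(0.09), array([ 0.36,  0.8 , -0.45,  2.05,  2.21,  0.32,  2.67])) (np.float64(0.09), array([-0.34,  0.79,  0.44,  2.05,  4.07,  0.32,  0.49]))
t30 x180 10 (np.float64(0.35), array([ 0.59,  0.92, -0.82,  2.07,  2.02,  0.58, -0.16])) (np.float64(0.31), array([ 0.65,  0.99, -0.94,  2.07,  1.99,  0.69, -0.09]))
t15 10 (np.float64(0.09), array([-0.52,  0.8 ,  0.37,  1.85, -0.63,  0.32, -1.28])) (np.float64(0.08), array([-0.14,  0.77, -0.14,  1.85,  0.54,  0.31, -2.29]))
```

```bash
cat >> kin.py <<'E'
def track(q,P,wps,v=False):
    # crude controller: bounded least-motion steps through interpolated waypoints
    from scipy.spatial.transform import Slerp
    q=np.array(q,float)
    for p,rot in wps:
        p0,r0=fk(q,P);p=np.array(p,float)
        N=int(max(np.linalg.norm(p-p0)/25,np.degrees((r0.inv()*rot).magnitude())/4))+1
        sl=Slerp([0,1],R.concatenate([r0,rot]))
        for t in np.linspace(0,1,N+1)[1:]:
            pt=p0+(p-p0)*t;rt=sl(t);qq=q.copy()
            f=lambda x:np.r_[(fk(x,P)[0]-pt)/100,(fk(x,P)[1].inv()*rt).as_rotvec()*5,.02*(x-qq)]
            q=least_squares(f,np.clip(q,lo+1e-4,hi-1e-4),bounds=(lo,hi),max_nfev=30).x
        e=np.linalg.norm(fk(q,P)[0]-p),np.degrees((fk(q,P)[1].inv()*rot).magnitude())
        print(p,q.round(2),"err",np.round(e,1))
    return q
E
python3 - <<'E'
from kin import *
P=np.load("P.npy");q=read_state()["qpos"]
print("A");track(q,P,[([560,0,260],Rt(90,0)),([500,350,300],Rt(90,0)),([500,350,300],Rt(90,30)),([600,145,165],Rt(90,30)),([647,145,80],Rt(90,30)),([600,145,200],Rt(90,30)),([600,-3,165],Rt(90,30)),([647,-3,80],Rt(90,30)),([600,-157,165],Rt(90,30)),([647,-157,80],Rt(90,30))])
tl=lambda yaw,roll:R.from_euler("x",np.radians(roll))*Rt(yaw,0)
for y in(90,130):
  for yaw in (0,180):
    for rl in(30,-30):
      S=ik(P,[480,y,40],tl(yaw,rl),15);print(y,yaw,rl,len(S),*[(round(a,2),b.round(2)) for a,b in S[:1]])
E
```

```text
A
[560.   0. 260.] [-0.6   0.6   0.91  1.75 -0.54  1.06  0.5 ] err [0. 0.]
[500. 350. 300.] [-1.17  0.65  0.93  1.54 -0.54  1.23 -0.15] err [0. 0.]
[500. 350. 300.] [-1.6   0.6   1.15  1.97 -0.52  0.49 -0.24] err [0. 0.]
[600. 145. 165.] [-0.84  0.64  0.67  2.05 -1.1   0.23  0.68] err [22.5  3.2]
[647. 145.  80.] [-0.7   0.82  0.55  1.89 -1.1   0.23  0.66] err [37.1  5.7]
[600. 145. 200.] [-0.87  0.59  0.71  2.08 -1.1   0.23  0.7 ] err [10.7  1.5]
[600.  -3. 165.] [-0.35  0.54  0.43  2.08 -1.1   0.23  1.02] err [30.9  4.3]
[647.  -3.  80.] [-0.26  0.73  0.34  1.92 -1.1   0.23  1.  ] err [45.5  6.9]
[ 600. -157.  165.] [ 0.24  0.54  0.09  2.05 -1.1   0.23  1.36] err [21.2  3. ]
[ 647. -157.   80.] [ 0.23  0.74  0.08  1.89 -1.1   0.23  1.34] err [35.7  5.5]
90 0 30 7 (np.float64(0.15), array([ 0.26,  0.82, -0.19,  2.11, -0.95,  0.48, -0.55]))
90 0 -30 4 (np.float64(0.37), array([-0.56,  0.85,  0.14,  1.96,  0.6 ,  0.68, -2.57]))
90 180 30 5 (np.float64(0.22), array([ 0.84,  1.17, -1.03,  2.11,  0.97,  0.49,  0.84]))
90 180 -30 7 (np.float64(0.53), array([-0.16,  0.9 , -0.46,  1.94,  1.02,  1.01,  0.21]))
130 0 30 6 (np.float64(0.16), array([ 0.79,  1.22, -1.09,  2.11,  1.12,  0.52, -2.51]))
130 0 -30 2 (np.float64(0.07), array([-0.31,  0.88, -0.33,  1.88,  0.89,  0.96, -2.87]))
130 180 30 7 (np.float64(0.07), array([ 0.82,  1.29, -1.18,  2.11,  1.21,  0.62,  0.56]))
130 180 -30 4 (np.float64(0.59), array([-0.2 ,  0.92, -0.51,  1.88,  0.99,  1.07,  0.19]))
```

```bash
cat >> kin.py <<'E'
def lean(yaw,th,phi): # tool z leans th deg toward world azimuth phi
    a=np.radians(phi);return R.from_rotvec(np.radians(-th)*np.array([-np.sin(a),np.cos(a),0]))*Rt(yaw,0)
E
python3 - <<'E'
from kin import *
import io,contextlib
P=np.load("P.npy");q=read_state()["qpos"]
print((lean(90,30,0).inv()*Rt(90,30)).magnitude())
G=[([600,145,165],Rt(90,30)),([647,145,80],Rt(90,30)),([600,145,200],Rt(90,30)),([600,-3,165],Rt(90,30)),([647,-3,80],Rt(90,30)),([600,-3,165],Rt(90,30)),([600,-157,165],Rt(90,30)),([647,-157,80],Rt(90,30))]
for s in(90,-90):
  for th in (45,60):
    for c in ([550,0,300],[480,300,300]):
      print("##",s,th,c)
      W=[(c,lean(90,0,0)),(c,lean(90,th,s)),(c,lean(90,th-5,s/2)),(c,lean(90,35,0))]
      b=io.StringIO()
      with contextlib.redirect_stdout(b): track(q,P,W+G)
      L=b.getvalue().splitlines();print(*[L[i] for i in (1,3,5,8,11)],sep="\n")
E
```

```text
0.0
## 90 45 [550, 0, 300]
[550.   0. 300.] [-0.01  0.65  0.65  1.67 -0.97  1.6   0.96] err [0. 0.]
[550.   0. 300.] [-0.75  0.27  0.84  2.24 -1.1   0.23  1.03] err [6.8 0.9]
[647. 145.  80.] [-0.7   0.82  0.55  1.89 -1.1   0.23  0.66] err [37.1  5.7]
[647.  -3.  80.] [-0.26  0.73  0.34  1.92 -1.1   0.23  1.  ] err [45.5  6.9]
[ 647. -157.   80.] [ 0.23  0.74  0.08  1.89 -1.1   0.23  1.34] err [35.7  5.5]
## 90 45 [480, 300, 300]
[480. 300. 300.] [-0.26  0.41  0.13  2.   -1.1   0.97  0.64] err [0. 0.]
[480. 300. 300.] [-1.71  0.6   1.27  2.15 -0.71  0.32 -0.02] err [0. 0.]
[647. 145.  80.] [-0.7   0.82  0.55  1.89 -1.1   0.23  0.66] err [37.1  5.7]
[647.  -3.  80.] [-0.26  0.73  0.34  1.92 -1.1   0.23  1.  ] err [45.5  6.9]
[ 647. -157.   80.] [ 0.23  0.74  0.08  1.89 -1.1   0.23  1.34] err [35.7  5.5]
## 90 60 [550, 0, 300]
[550.   0. 300.] [ 0.15  0.76  0.55  1.65 -1.07  1.78  1.06] err [0. 0.]
[550.   0. 300.] [-0.75  0.27  0.84  2.24 -1.1   0.23  1.03] err [6.8 0.9]
[647. 145.  80.] [-0.7   0.82  0.55  1.89 -1.1   0.23  0.66] err [37.1  5.7]
[647.  -3.  80.] [-0.26  0.73  0.34  1
[... 1433 characters left out ...]
[550.   0. 300.] [ 0.77  0.29 -0.86  2.26  1.29  0.23 -1.21] err [0. 0.]
[647. 145.  80.] [ 0.23  0.89 -0.72  2.02  1.91  0.64 -1.93] err [0. 0.]
[647.  -3.  80.] [ 0.54  0.89 -0.74  2.06  2.04  0.52 -1.79] err [0. 0.]
[ 647. -157.   80.] [ 0.85  0.93 -0.75  1.99  1.96  0.37 -1.41] err [0. 0.]
## -90 60 [480, 300, 300]
[480. 300. 300.] [-1.34  1.17  1.14  1.16 -0.04  1.75 -0.34] err [0. 0.]
[480. 300. 300.] [-1.61  0.47  1.09  2.17 -0.2   0.24 -0.5 ] err [0. 0.]
[647. 145.  80.] [-0.7   0.82  0.55  1.89 -1.1   0.23  0.66] err [37.1  5.7]
[647.  -3.  80.] [-0.26  0.73  0.34  1.92 -1.1   0.23  1.  ] err [45.5  6.9]
[ 647. -157.   80.] [ 0.23  0.74  0.08  1.89 -1.1   0.23  1.34] err [35.7  5.5]
```

```bash
cat > s.py <<'E'
from kin import *
P=np.load("P.npy");q=read_state()["qpos"]
D=lambda y:Rt(y,0)
print("sim of the real move");q0=[1.173,.628,.038,1.517,-.027,.996,-.02]
track(q0,P,[([331,-415,261],R.from_rotvec(np.radians(5*np.array([-1.2,-1.7,4.6])))*Rt(19,0)),([456.5,-195,247],Rt(90,30)),([570,0,243],Rt(90,30))])
G=[([600,145,165],Rt(90,30)),([647,145,80],Rt(90,30)),([600,-3,165],Rt(90,30)),([647,-3,80],Rt(90,30)),([600,-157,165],Rt(90,30)),([647,-157,80],Rt(90,30))]
print("B");track(q,P,[([560,0,300],D(90)),([420,350,300],D(130)),([300,450,300],D(146)),([300,450,300],lean(146,30,0)),([450,300,250],lean(100,30,0))]+G)
print("C");track(q,P,[([460,-195,250],Rt(90,30)),([330,-415,260],D(40)),([212,-614,240],D(19)),([500,-200,300],D(68)),([560,0,300],D(90)),([420,350,300],D(130)),([420,350,300],lean(130,30,0))]+G)
print("Dd");track(q,P,[([560,0,280],D(90)),([560,0,280],lean(90,65,-90)),([560,0,280],lean(90,55,-50)),([560,0,280],lean(90,45,-20)),([560,0,260],Rt(90,30))]+G)
E
python3 s.py
```

```text
sim of the real move
[ 331. -415.  261.] [ 1.07  0.34 -0.15  1.99 -0.06  0.66  0.14] err [0. 0.]
[ 456.5 -195.   247. ] [ 0.68  0.25 -0.18  2.33 -1.1   0.23  1.56] err [2.4 0.3]
[570.   0. 243.] [-0.51  0.39  0.58  2.19 -1.1   0.23  1.02] err [7.  0.9]
B
[560.   0. 300.] [-0.62  0.56  0.95  1.69 -0.5   1.15  0.46] err [0. 0.]
[420. 350. 300.] [-1.23  0.48  0.78  1.73 -0.38  1.08  0.36] err [0. 0.]
[300. 450. 300.] [-1.48  0.45  0.69  1.75 -0.33  1.06  0.31] err [0. 0.]
[300. 450. 300.] [-2.02  0.5   1.04  2.01  0.06  0.6  -0.16] err [0. 0.]
[450. 300. 250.] [-1.57  0.52  1.01  2.22 -0.44  0.23 -0.14] err [0. 0.]
[600. 145. 165.] [-0.84  0.64  0.67  2.05 -1.1   0.23  0.68] err [22.5  3.2]
[647. 145.  80.] [-0.7   0.82  0.55  1.89 -1.1   0.23  0.66] err [37.1  5.7]
[600.  -3. 165.] [-0.35  0.54  0.43  2.08 -1.1   0.23  1.02] err [30.9  4.3]
[647.  -3.  80.] [-0.26  0.73  0.34  1.92 -1.1   0.23  1.  ] err [45.5  6.9]
[ 600. -157.  165.] [ 0.24  0.54  0.09  2.05 -1.1   0.23  1.36] err [21.2  3. ]
[ 647. -157.   80.] [ 0.23  0.74  0.08  1.89 -1.1   0.23  1.34] err [35.7  5.5]
C
[ 460. -19
[... 1072 characters left out ...]
1.66 -0.03  1.08 -0.08] err [0. 0.]
[560.   0. 280.] [-1.24  0.79  1.19  2.2   0.8   0.23 -1.1 ] err [0.1 0. ]
[560.   0. 280.] [-0.61  0.32  0.55  2.3   2.21  0.23 -2.31] err [0. 0.]
[560.   0. 260.] [ 0.6   0.37 -0.69  2.22  1.17  0.25 -1.09] err [0. 0.]
[600. 145. 165.] [ 0.15  0.63 -0.6   2.11  1.69  0.47 -1.84] err [0. 0.]
[647. 145.  80.] [ 0.14  0.84 -0.58  2.01  1.93  0.53 -1.99] err [0. 0.]
[600.  -3. 165.] [ 0.42  0.59 -0.5   2.16  1.91  0.25 -1.78] err [0. 0.]
[647.  -3.  80.] [ 0.44  0.83 -0.57  2.06  2.12  0.4  -1.92] err [0. 0.]
[ 600. -157.  165.] [ 0.89  0.69 -0.72  2.1   1.68  0.23 -1.21] err [0. 0.]
[ 647. -157.   80.] [ 0.85  0.93 -0.75  1.99  1.96  0.37 -1.41] err [0. 0.]
```

```bash
cat > s2.py <<'E'
from kin import *
P=np.load("P.npy");q=read_state()["qpos"]
D=lambda y:Rt(y,0)
C=[([460,-195,250],Rt(90,30)),([330,-415,260],D(40)),([212,-614,240],D(19)),([500,-200,300],D(68)),([560,0,300],D(90)),([420,350,300],D(130)),([420,350,300],lean(130,30,0))]
q=track(q,P,C)
for yaw in(0,180):
    print("yaw",yaw);qq=q
    for cy,(sx,sy) in ((145,(480,187)),(-3,(480,87)),(-157,(468,-162))):
        qq=track(qq,P,[([587,cy,185],Rt(90,30)),([649,cy,78],Rt(90,30)),([587,cy,185],Rt(90,30)),([sx,sy,200],D(yaw)),([sx,sy,23],D(yaw)),([sx,sy,200],D(yaw))])
E
python3 s2.py
```

```text
[ 460. -195.  250.] [ 0.66  0.25 -0.17  2.33 -1.1   0.23  1.55] err [0.8 0.1]
[ 330. -415.  260.] [ 0.48  0.46  0.57  1.84 -0.3   0.94  0.32] err [0. 0.]
[ 212. -614.  240.] [ 0.87  0.69  0.62  1.5  -0.43  1.09  0.34] err [0. 0.]
[ 500. -200.  300.] [ 0.08  0.4   0.41  1.76 -0.18  1.02  0.17] err [0. 0.]
[560.   0. 300.] [-0.19  0.42  0.27  1.7  -0.12  1.04  0.12] err [0. 0.]
[420. 350. 300.] [-0.69  0.39 -0.    1.74  0.    1.02  0.  ] err [0. 0.]
[420. 350. 300.] [-1.11  0.27  0.24  2.09  0.68  0.54 -0.74] err [0. 0.]
yaw 0
[587. 145. 185.] [-0.13  0.51 -0.19  2.13  1.59  0.23 -1.81] err [0. 0.]
[649. 145.  78.] [-0.04  0.79 -0.3   2.    2.01  0.34 -2.15] err [0. 0.]
[587. 145. 185.] [-0.09  0.51 -0.25  2.13  1.6   0.26 -1.81] err [0. 0.]
[480. 187. 200.] [-0.04  0.5  -0.45  1.95  0.31  0.76 -2.24] err [0. 0.]
[480. 187.  23.] [-0.19  0.8  -0.23  2.05  0.5   0.35 -2.4 ] err [0. 0.]
[480. 187. 200.] [-0.05  0.5  -0.44  1.95  0.3   0.76 -2.23] err [0. 0.]
[587.  -3. 185.] [ 0.44  0.53 -0.52  2.18  1.81  0.23 -1.69] err [0. 0.]
[649.  -3.  78.] [ 0.45  0.84 -0.59  2.05  2.11  0.42 -1.8
[... 1402 characters left out ...]
  0.3  -1.64] err [0. 0.]
[480.  87. 200.] [ 0.63  0.77 -1.25  2.    0.87  1.05  0.53] err [0. 0.]
[480.  87.  23.] [ 0.47  1.03 -0.96  2.09  1.29  0.82  0.25] err [0. 0.]
[480.  87. 200.] [ 0.63  0.77 -1.25  2.    0.87  1.05  0.53] err [0. 0.]
[ 587. -157.  185.] [ 0.94  0.64 -0.76  2.13  1.56  0.23 -1.1 ] err [0. 0.]
[ 649. -157.   78.] [ 0.86  0.94 -0.78  1.99  1.95  0.39 -1.39] err [0. 0.]
[ 587. -157.  185.] [ 0.97  0.66 -0.81  2.13  1.57  0.27 -1.1 ] err [0. 0.]
[ 468. -162.  200.] [ 1.14  0.78 -1.25  1.98  0.87  1.06  1.05] err [0. 0.]
[ 468. -162.   23.] [ 0.99  1.04 -0.97  2.07  1.28  0.83  0.77] err [0. 0.]
[ 468. -162.  200.] [ 1.14  0.78 -1.25  1.98  0.87  1.06  1.05] err [0. 0.]
```

```bash
cat >> kin.py <<'E'
def plan(*w):
    s=read_state();p0=s["eef_pos"];r0=R.from_euler("xyz",s["tool_rot"]);pp,rr=p0,r0
    print("t",s["clock"],"at",p0.round(1),"w",round(s["width"],1),"q",s["qpos"].round(2),"F",s["force"].round(1))
    for p,rot in w:
        p=np.array(p,float);v=(rot*r0.inv()).as_rotvec(degrees=True)/5
        a=np.linalg.norm(p-pp)/50;b=np.degrees((rr.inv()*rot).magnitude())/8.59
        print("  d",((p-p0)/1000).round(4),"r",v.round(2),"rows %.1f %.1f"%(a,b));pp,rr=p,rot
D=lambda y:Rt(y,0)
E
python3 -c "
from kin import *
plan(([460,-195,250],Rt(90,30)),([330,-415,260],D(40)),([212,-614,240],D(19)))"
```

```text
t 2.35 at [569.9  -1.3 243.1] w 85.0 q [-0.49  0.38  0.58  2.2  -1.1   0.23  1.04] F [-0.9  0.2 -0.3]
  d [-0.1099 -0.1937  0.0069] r [ 0.01 -0.36 -0.06] rows 4.5 0.2
  d [-0.2399 -0.4137  0.0169] r [ 2.45  5.28 -9.86] rows 5.1 6.7
  d [-0.3579 -0.6127 -0.0031] r [  3.49   4.91 -13.96] rows 4.6 2.4
```

Request:
apply_moves(increments=[{"tx": -0.11, "ty": -0.194, "tz": 0.007, "rx": 0, "ry": -0.36, "rz": -0.06, "claw": 0.085}, {"tx": -0.11, "ty": -0.194, "tz": 0.007, "rx": 0, "ry": -0.36, "rz": -0.06, "claw": 0.085}, {"tx": -0.11, "ty": -0.194, "tz": 0.007, "rx": 0, "ry": -0.36, "rz": -0.06, "claw": 0.085}, {"tx": -0.11, "ty": -0.194, "tz": 0.007, "rx": 0, "ry": -0.36, "rz": -0.06, "claw": 0.085}, {"tx": -0.11, "ty": -0.194, "tz": 0.007, "rx": 0, "ry": -0.36, "rz": -0.06, "claw": 0.085}, {"tx": -0.24, "ty": -0.414, "tz": 0.017, "rx": 2.45, "ry": 5.28, "rz": -9.86, "claw": 0.085}, {"tx": -0.24, "ty": -0.414, "tz": 0.017, "rx": 2.45, "ry": 5.28, "rz": -9.86, "claw": 0.085}, {"tx": -0.24, "ty": -0.414, "tz": 0.017, "rx": 2.45, "ry": 5.28, "rz": -9.86, "claw": 0.085}, {"tx": -0.24, "ty": -0.414, "tz": 0.017, "rx": 2.45, "ry": 5.28, "rz": -9.86, "claw": 0.085}, {"tx": -0.24, "ty": -0.414, "tz": 0.017, "rx": 2.45, "ry": 5.28, "rz": -9.86, "claw": 0.085}, {"tx": -0.24, "ty": -0.414, "tz": 0.017, "rx": 2.45, "ry": 5.28, "rz": -9.86, "claw": 0.085}, {"tx": -0.24, "ty": -0.414, "tz": 0.017, "rx": 2.45, "ry": 5.28, "rz": -9.86, "claw": 0.085}])

```text
clock: 3.55
eef_pos: [323.4, -424.1, 262.5]
tool_rot: [3.138, 0.007, 0.677]
force: [-0.2, 0.0, -0.4]
width: 84.9
```

```bash
python3 -c "
from kin import *
P=np.load('P.npy')
C=[([212,-614,240],D(19)),([500,-200,300],D(68)),([560,0,300],D(90)),([420,350,300],D(130)),([420,350,300],lean(130,30,0)),([587,145,185],Rt(90,30))]
plan(*C); q=read_state()['qpos'];track(q,P,C); print();track(q,P,C[1:])"
```

```text
t 3.55 at [ 323.4 -424.1  262.5] w 84.9 q [ 0.33  0.53  0.81  1.82 -0.45  0.98  0.44] F [-0.2  0.  -0.4]
  d [-0.1114 -0.1899 -0.0225] r [ 0.07 -0.05 -3.95] rows 4.4 2.3
  d [0.1766 0.2241 0.0375] r [ 0.09 -0.02  5.85] rows 10.2 5.7
  d [0.2366 0.4241 0.0375] r [ 0.09 -0.   10.25] rows 4.2 2.6
  d [0.0966 0.7741 0.0375] r [ 0.09  0.03 18.25] rows 7.5 4.7
  d [0.0966 0.7741 0.0375] r [-4.68 -4.63 17.81] rows 0.0 3.5
  d [ 0.2636  0.5691 -0.0775] r [-2.59 -5.59 10.03] rows 5.8 4.7
[ 212. -614.  240.] [ 0.77  0.75  0.82  1.5  -0.58  1.15  0.46] err [0. 0.]
[ 500. -200.  300.] [-0.11  0.44  0.68  1.75 -0.32  1.06  0.3 ] err [0. 0.]
[560.   0. 300.] [-0.39  0.46  0.55  1.7  -0.27  1.06  0.25] err [0. 0.]
[420. 350. 300.] [-0.91  0.4   0.3   1.73 -0.14  1.03  0.13] err [0. 0.]
[420. 350. 300.] [-1.42  0.31  0.62  2.1   0.46  0.47 -0.53] err [0. 0.]
[587. 145. 185.] [-0.13  0.51 -0.19  2.13  1.59  0.23 -1.81] err [0. 0.]

[ 500. -200.  300.] [-0.12  0.45  0.7   1.75 -0.32  1.06  0.31] err [0. 0.]
[560.   0. 300.] [-0.39  0.46  0.56  1.7  -0.27  1.07  0.25] err [0. 0.]
[420. 350. 300.] [-0.92  0.4   0.31  1.73 -0.14  1.03  0.14] err [0. 0.]
[420. 350. 300.] [-1.43  0.32  0.64  2.1   0.45  0.47 -0.52] err [0. 0.]
[587. 145. 185.] [-0.13  0.51 -0.19  2.13  1.59  0.23 -1.81] err [0. 0.]
```

Request:
apply_moves(increments=[{"tx": 0.177, "ty": 0.224, "tz": 0.04, "rx": 0.09, "ry": 0, "rz": 5.85, "claw": 0.085}, {"tx": 0.177, "ty": 0.224, "tz": 0.04, "rx": 0.09, "ry": 0, "rz": 5.85, "claw": 0.085}, {"tx": 0.177, "ty": 0.224, "tz": 0.04, "rx": 0.09, "ry": 0, "rz": 5.85, "claw": 0.085}, {"tx": 0.177, "ty": 0.224, "tz": 0.04, "rx": 0.09, "ry": 0, "rz": 5.85, "claw": 0.085}, {"tx": 0.177, "ty": 0.224, "tz": 0.04, "rx": 0.09, "ry": 0, "rz": 5.85, "claw": 0.085}, {"tx": 0.177, "ty": 0.224, "tz": 0.04, "rx": 0.09, "ry": 0, "rz": 5.85, "claw": 0.085}, {"tx": 0.237, "ty": 0.424, "tz": 0.04, "rx": 0.09, "ry": 0, "rz": 10.25, "claw": 0.085}, {"tx": 0.237, "ty": 0.424, "tz": 0.04, "rx": 0.09, "ry": 0, "rz": 10.25, "claw": 0.085}, {"tx": 0.237, "ty": 0.424, "tz": 0.04, "rx": 0.09, "ry": 0, "rz": 10.25, "claw": 0.085}, {"tx": 0.237, "ty": 0.424, "tz": 0.04, "rx": 0.09, "ry": 0, "rz": 10.25, "claw": 0.085}, {"tx": 0.237, "ty": 0.424, "tz": 0.04, "rx": 0.09, "ry": 0, "rz": 10.25, "claw": 0.085}, {"tx": 0.237, "ty": 0.424, "tz": 0.04, "rx": 0.09, "ry": 0, "rz": 10.25, "claw": 0.085}])

```text
clock: 4.75
eef_pos: [566.6, 6.8, 300.6]
tool_rot: [-3.14, -0.006, 1.589]
force: [0.3, -1.0, -0.5]
width: 84.9
```

```bash
cat > s3.py <<'E'
from kin import *
P=np.load('P.npy')
C=[([420,350,300],D(130)),([420,350,300],lean(130,30,0)),([587,145,185],Rt(90,30))]
plan(*C); q=read_state()['qpos'];track(q,P,C)
E
python3 s3.py
```

```text
t 4.75 at [566.6   6.8 300.6] w 84.9 q [-0.43  0.49  0.57  1.67 -0.3   1.07  0.25] F [ 0.3 -1.  -0.5]
  d [-0.1466  0.3432 -0.0006] r [-0.06 -0.04  7.79] rows 7.5 4.5
  d [-0.1466  0.3432 -0.0006] r [-2.09 -5.81  7.59] rows 0.0 3.5
  d [ 0.0204  0.1382 -0.1156] r [-0.01 -6.02 -0.22] rows 5.8 4.7
[420. 350. 300.] [-0.95  0.4   0.34  1.73 -0.16  1.03  0.15] err [0. 0.]
[420. 350. 300.] [-1.46  0.32  0.68  2.1   0.42  0.46 -0.49] err [0. 0.]
[587. 145. 185.] [-0.13  0.51 -0.19  2.13  1.59  0.23 -1.81] err [0. 0.]
```

Request:
apply_moves(increments=[{"tx": -0.147, "ty": 0.343, "tz": 0, "rx": -0.06, "ry": -0.04, "rz": 7.8, "claw": 0.085}, {"tx": -0.147, "ty": 0.343, "tz": 0, "rx": -0.06, "ry": -0.04, "rz": 7.8, "claw": 0.085}, {"tx": -0.147, "ty": 0.343, "tz": 0, "rx": -0.06, "ry": -0.04, "rz": 7.8, "claw": 0.085}, {"tx": -0.147, "ty": 0.343, "tz": 0, "rx": -0.06, "ry": -0.04, "rz": 7.8, "claw": 0.085}, {"tx": -0.147, "ty": 0.343, "tz": 0, "rx": -0.06, "ry": -0.04, "rz": 7.8, "claw": 0.085}, {"tx": -0.147, "ty": 0.343, "tz": 0, "rx": -0.06, "ry": -0.04, "rz": 7.8, "claw": 0.085}, {"tx": -0.147, "ty": 0.343, "tz": 0, "rx": -0.06, "ry": -0.04, "rz": 7.8, "claw": 0.085}, {"tx": -0.147, "ty": 0.343, "tz": 0, "rx": -0.06, "ry": -0.04, "rz": 7.8, "claw": 0.085}])

```text
clock: 5.55
eef_pos: [418.6, 350.8, 300.8]
tool_rot: [3.141, -0.001, 2.269]
force: [0.5, 0.3, 0.1]
width: 84.9
```

```bash
python3 s3.py; sed -i 's/^C=.*/C=[([300,460,300],D(147)),([300,460,300],lean(147,35,0)),([450,300,260],lean(110,30,0)),([587,145,185],Rt(90,30))]/' s3.py; python3 s3.py
```

```text
t 5.55 at [418.6 350.8 300.8] w 84.9 q [-0.99  0.42  0.35  1.72 -0.17  1.03  0.12] F [0.5 0.3 0.1]
  d [ 0.0014 -0.0008 -0.0008] r [-0.01 -0.   -0.  ] rows 0.0 0.0
  d [ 0.0014 -0.0008 -0.0008] r [-0.01 -6.   -0.  ] rows 0.0 3.5
  d [ 0.1684 -0.2058 -0.1158] r [ 2.08 -5.75 -7.82] rows 5.8 4.7
[420. 350. 300.] [-0.96  0.41  0.36  1.73 -0.16  1.03  0.16] err [0. 0.]
[420. 350. 300.] [-1.47  0.33  0.7   2.1   0.41  0.46 -0.48] err [0. 0.]
[587. 145. 185.] [-0.13  0.51 -0.19  2.13  1.59  0.23 -1.81] err [0. 0.]
t 5.55 at [418.6 350.8 300.8] w 84.9 q [-0.99  0.42  0.35  1.72 -0.17  1.03  0.12] F [0.5 0.3 0.1]
  d [-0.1186  0.1092 -0.0008] r [-0.01 -0.    3.4 ] rows 3.2 2.0
  d [-0.1186  0.1092 -0.0008] r [-1.05 -6.95  3.29] rows 0.0 4.1
  d [ 0.0314 -0.0508 -0.0408] r [ 1.04 -5.94 -3.91] rows 4.5 4.3
  d [ 0.1684 -0.2058 -0.1158] r [ 2.08 -5.75 -7.82] rows 4.4 2.3
[300. 460. 300.] [-1.17  0.4   0.25  1.73 -0.11  1.03  0.11] err [0. 0.]
[300. 460. 300.] [-1.75  0.39  0.57  2.01  0.61  0.68 -0.7 ] err [0. 0.]
[450. 300. 260.] [-1.3   0.37  0.66  2.2   0.45  0.26 -0.78] err [0. 0.]
[587. 145. 185.] [-0.13  0.51 -0.19  2.13  1.59  0.23 -1.81] err [0. 0.]
```

```bash
sed -i 's/^C=.*/C=[([420,350,300],lean(130,35,-40)),([500,250,250],lean(110,35,-25)),([587,145,185],Rt(90,30))]/' s3.py; python3 s3.py
```

```text
t 5.55 at [418.6 350.8 300.8] w 84.9 q [-0.99  0.42  0.35  1.72 -0.17  1.03  0.12] F [0.5 0.3 0.1]
  d [ 0.0014 -0.0008 -0.0008] r [-4.51 -5.37 -0.  ] rows 0.0 4.1
  d [ 0.0814 -0.1008 -0.0508] r [-1.83 -6.8  -3.88] rows 2.7 2.8
  d [ 0.1684 -0.2058 -0.1158] r [ 2.08 -5.75 -7.82] rows 3.0 3.2
[420. 350. 300.] [-1.46  0.51  0.61  1.81  0.4   0.96 -0.45] err [0. 0.]
[500. 250. 250.] [-1.34  0.53  0.8   2.1   0.45  0.4  -0.72] err [0. 0.]
[587. 145. 185.] [-0.13  0.51 -0.19  2.13  1.59  0.23 -1.81] err [0. 0.]
```

Request:
apply_moves(increments=[{"tx": 0, "ty": 0, "tz": 0, "rx": -4.5, "ry": -5.4, "rz": 0, "claw": 0.085}, {"tx": 0, "ty": 0, "tz": 0, "rx": -4.5, "ry": -5.4, "rz": 0, "claw": 0.085}, {"tx": 0, "ty": 0, "tz": 0, "rx": -4.5, "ry": -5.4, "rz": 0, "claw": 0.085}, {"tx": 0, "ty": 0, "tz": 0, "rx": -4.5, "ry": -5.4, "rz": 0, "claw": 0.085}, {"tx": 0, "ty": 0, "tz": 0, "rx": -4.5, "ry": -5.4, "rz": 0, "claw": 0.085}, {"tx": 0.081, "ty": -0.101, "tz": -0.051, "rx": -1.83, "ry": -6.8, "rz": -3.88, "claw": 0.085}, {"tx": 0.081, "ty": -0.101, "tz": -0.051, "rx": -1.83, "ry": -6.8, "rz": -3.88, "claw": 0.085}, {"tx": 0.081, "ty": -0.101, "tz": -0.051, "rx": -1.83, "ry": -6.8, "rz": -3.88, "claw": 0.085}, {"tx": 0.081, "ty": -0.101, "tz": -0.051, "rx": -1.83, "ry": -6.8, "rz": -3.88, "claw": 0.085}])

```text
clock: 6.45
eef_pos: [502.4, 235.7, 249.8]
tool_rot: [2.683, 0.421, 1.8]
force: [-0.3, 0.9, 0.3]
width: 85.2
```

```bash
sed -i 's/^C=.*/C=[([587,145,185],Rt(90,30))]/' s3.py; python3 s3.py
```

```text
t 6.45 at [502.4 235.7 249.8] w 85.2 q [-1.39  0.55  0.8   2.1   0.44  0.43 -0.77] F [-0.3  0.9  0.3]
  d [ 0.0846 -0.0907 -0.0648] r [ 4.89 -0.18 -2.43] rows 2.8 3.2
[587. 145. 185.] [-0.13  0.51 -0.19  2.13  1.59  0.23 -1.81] err [0. 0.]
```

Request:
apply_moves(increments=[{"tx": 0.02, "ty": -0.023, "tz": -0.016, "rx": 1.2, "ry": -0.05, "rz": -0.6, "claw": 0.085}, {"tx": 0.042, "ty": -0.045, "tz": -0.032, "rx": 2.45, "ry": -0.1, "rz": -1.2, "claw": 0.085}, {"tx": 0.063, "ty": -0.068, "tz": -0.048, "rx": 3.7, "ry": -0.14, "rz": -1.8, "claw": 0.085}, {"tx": 0.085, "ty": -0.091, "tz": -0.065, "rx": 4.89, "ry": -0.18, "rz": -2.43, "claw": 0.085}, {"tx": 0.085, "ty": -0.091, "tz": -0.065, "rx": 4.89, "ry": -0.18, "rz": -2.43, "claw": 0.085}, {"tx": 0.085, "ty": -0.091, "tz": -0.065, "rx": 4.89, "ry": -0.18, "rz": -2.43, "claw": 0.085}, {"tx": 0.085, "ty": -0.091, "tz": -0.065, "rx": 4.89, "ry": -0.18, "rz": -2.43, "claw": 0.085}, {"tx": 0.085, "ty": -0.091, "tz": -0.065, "rx": 4.89, "ry": -0.18, "rz": -2.43, "claw": 0.085}, {"tx": 0.085, "ty": -0.091, "tz": -0.065, "rx": 4.89, "ry": -0.18, "rz": -2.43, "claw": 0.085}, {"tx": 0.085, "ty": -0.091, "tz": -0.065, "rx": 4.89, "ry": -0.18, "rz": -2.43, "claw": 0.085}, {"tx": 0.085, "ty": -0.091, "tz": -0.065, "rx": 4.89, "ry": -0.18, "rz": -2.43, "claw": 0.085}])

```text
clock: 7.55
eef_pos: [585.3, 159.6, 185.1]
tool_rot: [2.608, -0.001, 1.592]
force: [-0.8, 0.5, 0.1]
width: 85.0
```

```bash
python3 s3.py
python3 - <<'E'
from kin import *
c=calibration('wrist');np.savez("w2.npz",**c)
I=get_image('wrist')
cv2.imwrite('pics/w2.png',cv2.resize(I[:,:,::-1],(800,600),interpolation=cv2.INTER_CUBIC))
print((np.array(proj(c,np.array([660,146,61])+46*n))*1.5625).round())
E
```

```text
t 7.55 at [585.3 159.6 185.1] w 85.0 q [-0.37  0.49 -0.08  2.19  1.71  0.24 -2.07] F [-0.8  0.5  0.1]
  d [ 0.0017 -0.0146 -0.0001] r [-0.01  0.11 -0.24] rows 0.3 0.2
[587. 145. 185.] [-0.13  0.51 -0.19  2.13  1.59  0.23 -1.81] err [0. 0.]
[397. 328.]
```

View pics/w2.png

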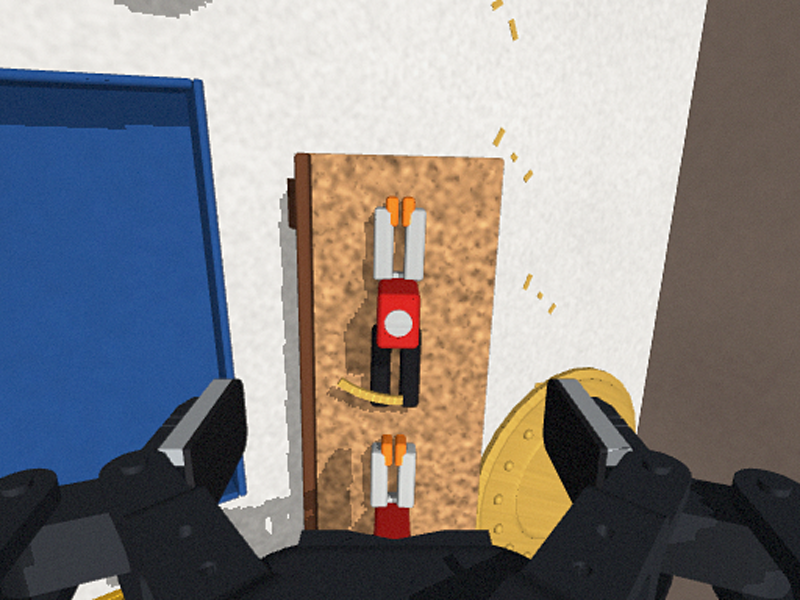

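Run:
```python
from kin import *
ct=calibration("top");w2=dict(np.load("w2.npz"));k=1/1.5625
w1={'camera_matrix':w2['camera_matrix'],'origin':np.array([503.11013636,72.49284384,367.65498652]),'attitude':np.array([-0.28099498,-0.49320397,0.01003514])}
T=[(188+X/5.2,142+Y/5.2) for X,Y in((153,148),(387,150),(629,150))]
A=[(w1,(381*k,8*k)),(w1,(380*k,278*k)),(w1,(378*k,495*k))]
for i in range(3):
    t,e=tri(ct,T[i],*A[i]);print(i,"top-w1",t.round(1),"gap",e.round(1),"origin",(t-46*n).round(1))
t,e=tri(ct,T[0],w2,(398*k,323*k));print("0 top-w2",t.round(1),e.round(1),(t-46*n).round(1))
t,e=tri(w1,(381*k,8*k),w2,(398*k,323*k));print("0 w1-w2",t.round(1),e.round(1))
def pl(c,u,v,h,x0=657):
    o,d=ray(c,u*k,v*k);p0=np.array([x0,0,60])+h*n;return o+d*((p0-o)@n)/(d@n)
for nm,c,a,b in(("L",w2,(399,210),(396,390)),("M",w1,(384,195),(382,340)),("R fixed leg",w1,(370,430),(392,525))):
    print(nm,"disc",(pl(c,*{"L":(398,323),"M":(380,278),"R fixed leg":(378,495)}[nm],46)-46*n).round(1),pl(c,*a,14).round(1),pl(c,*b,14).round(1))
# plate/strip check: rest left end corners in w2
for u,v in((313,153),(503,158)):print(pl(w2,u,v,0).round(1))
```

```text
0 top-w1 [635.3 144.7 105.4] gap 0.7 origin [658.3 144.7  65.6]
1 top-w1 [636.8  -2.3  99.4] gap 3.2 origin [659.8  -2.3  59.5]
2 top-w1 [ 636.9 -157.    97.7] gap 1.4 origin [ 659.9 -157.    57.9]
0 top-w2 [638.2 146.7  98. ] 2.7 [661.2 146.7  58.1]
0 w1-w2 [640.1 146.8  96.8] 0.4
L disc [660.3 148.7  61.9] [653.3 201.4  74. ] [653.6  96.5  74.2]
M disc [660.   -0.7  61.7] [653.6  46.1  74.2] [652.7 -52.8  73.7]
R fixed leg disc [ 659.  -154.1   61.1] [ 645.2 -123.1   69.3] [ 659.7 -205.4   77.7]
[619.6 229.8  38.4]
[709.3 229.1  90.2]
```

```bash
python3 -c "
from kin import *
plan(([606.5,147.5,154],Rt(90,30)),([651.5,147.5,76],Rt(90,30)))"
```

```text
t 7.6 at [585.1 159.8 184.9] w 84.9 q [-0.37  0.49 -0.08  2.19  1.71  0.24 -2.07] F [ 0.5 -0.4 -0.2]
  d [ 0.0214 -0.0123 -0.0309] r [-0.01  0.11 -0.25] rows 0.8 0.2
  d [ 0.0664 -0.0123 -0.1089] r [-0.01  0.11 -0.25] rows 1.8 0.0
```

Request:
apply_moves(increments=[{"tx": 0.021, "ty": -0.012, "tz": -0.031, "rx": 0, "ry": 0.11, "rz": -0.25, "claw": 0.052}, {"tx": 0.021, "ty": -0.012, "tz": -0.031, "rx": 0, "ry": 0.11, "rz": -0.25, "claw": 0.052}, {"tx": 0.021, "ty": -0.012, "tz": -0.031, "rx": 0, "ry": 0.11, "rz": -0.25, "claw": 0.052}, {"tx": 0.021, "ty": -0.012, "tz": -0.031, "rx": 0, "ry": 0.11, "rz": -0.25, "claw": 0.052}, {"tx": 0.021, "ty": -0.012, "tz": -0.031, "rx": 0, "ry": 0.11, "rz": -0.25, "claw": 0.052}, {"tx": 0.021, "ty": -0.012, "tz": -0.031, "rx": 0, "ry": 0.11, "rz": -0.25, "claw": 0.052}])

```text
clock: 8.2
eef_pos: [606.6, 146.1, 154.6]
tool_rot: [2.617, -0.002, 1.568]
force: [-1.0, -0.1, -0.1]
width: 52.0
```

```bash
python3 -c "
from kin import *
plan(([606.5,147.5,154],Rt(90,30)),([651.5,147.5,76],Rt(90,30)))"
```

```text
t 8.2 at [606.6 146.1 154.6] w 52.0 q [-0.3   0.57 -0.12  2.16  1.86  0.27 -2.2 ] F [-1.  -0.1 -0.1]
  d [-0.0001  0.0014 -0.0006] r [-0.02  0.01  0.04] rows 0.0 0.0
  d [ 0.0449  0.0014 -0.0786] r [-0.02  0.01  0.04] rows 1.8 0.0
```

Reached well. Descend in steps.

Request:
apply_moves(increments=[{"tx": 0.015, "ty": 0.001, "tz": -0.026, "rx": 0, "ry": 0, "rz": 0.04, "claw": 0.052}, {"tx": 0.03, "ty": 0.001, "tz": -0.052, "rx": 0, "ry": 0, "rz": 0.04, "claw": 0.052}, {"tx": 0.04, "ty": 0.001, "tz": -0.07, "rx": 0, "ry": 0, "rz": 0.04, "claw": 0.052}, {"tx": 0.045, "ty": 0.001, "tz": -0.0785, "rx": 0, "ry": 0, "rz": 0.04, "claw": 0.052}, {"tx": 0.045, "ty": 0.001, "tz": -0.0785, "rx": 0, "ry": 0, "rz": 0.04, "claw": 0.052}, {"tx": 0.045, "ty": 0.001, "tz": -0.0785, "rx": 0, "ry": 0, "rz": 0.04, "claw": 0.052}])

```text
clock: 8.8
eef_pos: [651.4, 146.6, 75.8]
tool_rot: [2.618, -0.002, 1.57]
force: [-0.8, 0.4, -0.8]
width: 52.2
```

Run:
```python
from kin import *
plan(([651.5,147.5,76],Rt(90,30)))
I=get_image('wrist')
cv2.imwrite('pics/w3.png',I[:,:,::-1])
```

```text
t 8.8 at [651.4 146.6  75.8] w 52.2 q [-0.18  0.77 -0.25  2.08  2.1   0.39 -2.37] F [-0.8  0.4 -0.8]
  d [0.0001 0.0009 0.0002] r [-0.02 -0.    0.01] rows 0.0 0.0
```

View pics/w3.png

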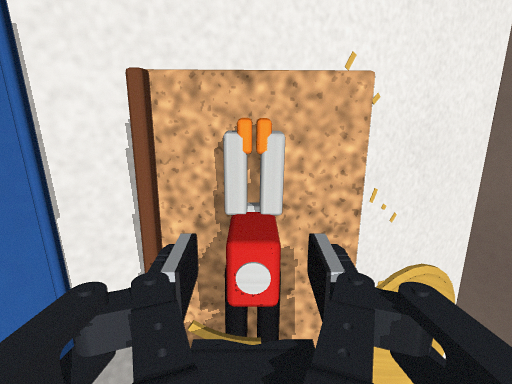

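Fingers straddle the block evenly (pads at ~197 and ~308, block 228–280). Close and lift along the normal.

Request:
apply_moves(increments=[{"tx": 0, "ty": 0, "tz": 0, "rx": 0, "ry": 0, "rz": 0, "claw": 0.018}, {"tx": 0, "ty": 0, "tz": 0, "rx": 0, "ry": 0, "rz": 0, "claw": 0.018}, {"tx": 0, "ty": 0, "tz": 0, "rx": 0, "ry": 0, "rz": 0, "claw": 0.018}, {"tx": 0, "ty": 0, "tz": 0, "rx": 0, "ry": 0, "rz": 0, "claw": 0.018}, {"tx": 0, "ty": 0, "tz": 0, "rx": 0, "ry": 0, "rz": 0, "claw": 0.018}, {"tx": 0, "ty": 0, "tz": 0, "rx": 0, "ry": 0, "rz": 0, "claw": 0.018}])

```text
clock: 9.45
eef_pos: [651.6, 146.8, 76.3]
tool_rot: [2.617, -0.002, 1.571]
force: [-2.9, -0.7, 6.4]
width: 21.2
```

Request:
apply_moves(increments=[{"tx": -0.005, "ty": 0, "tz": 0.0087, "rx": 0, "ry": 0, "rz": 0, "claw": 0.018}, {"tx": -0.015, "ty": 0, "tz": 0.026, "rx": 0, "ry": 0, "rz": 0, "claw": 0.018}, {"tx": -0.03, "ty": 0, "tz": 0.052, "rx": 0, "ry": 0, "rz": 0, "claw": 0.018}, {"tx": -0.045, "ty": 0, "tz": 0.078, "rx": 0, "ry": 0, "rz": 0, "claw": 0.018}, {"tx": -0.06, "ty": 0, "tz": 0.104, "rx": 0, "ry": 0, "rz": 0, "claw": 0.018}, {"tx": -0.06, "ty": 0, "tz": 0.104, "rx": 0, "ry": 0, "rz": 0, "claw": 0.018}])

```text
clock: 10.05
eef_pos: [590.9, 147.5, 182.7]
tool_rot: [2.614, -0.004, 1.571]
force: [0.6, -0.2, -0.8]
width: 20.8
```

Run:
```python
from kin import *
P=np.load("P.npy")
W=[([540,165,200],lean(45,15,0)),([481,187,180],D(0)),([481,187,45],D(0)),([481,187,24],D(0))]
plan(*W);track(read_state()['qpos'],P,W)
```

```text
t 10.05 at [590.9 147.5 182.7] w 20.8 q [-0.32  0.5  -0.11  2.18  1.68  0.25 -2.03] F [ 0.6 -0.2 -0.8]
  d [-0.0509  0.0175  0.0173] r [ 3.43  2.9  -8.33] rows 1.1 5.5
  d [-0.1099  0.0395 -0.0027] r [  4.7    4.77 -17.53] rows 1.3 5.5
  d [-0.1099  0.0395 -0.1377] r [  4.7    4.77 -17.53] rows 2.7 0.0
  d [-0.1099  0.0395 -0.1587] r [  4.7    4.77 -17.53] rows 0.4 0.0
[540. 165. 200.] [ 0.    0.48 -0.44  2.04  0.66  0.49 -1.72] err [0. 0.]
[481. 187. 180.] [-0.09  0.52 -0.38  1.97  0.29  0.7  -2.22] err [0. 0.]
[481. 187.  45.] [-0.19  0.75 -0.23  2.05  0.42  0.39 -2.33] err [0. 0.]
[481. 187.  24.] [-0.21  0.79 -0.2   2.05  0.44  0.34 -2.34] err [0. 0.]
```

Request:
apply_moves(increments=[{"tx": -0.01, "ty": 0.004, "tz": 0.017, "rx": 0.57, "ry": 0.5, "rz": -1.4, "claw": 0.018}, {"tx": -0.02, "ty": 0.008, "tz": 0.017, "rx": 1.15, "ry": 1.0, "rz": -2.8, "claw": 0.018}, {"tx": -0.051, "ty": 0.018, "tz": 0.017, "rx": 3.43, "ry": 2.9, "rz": -8.33, "claw": 0.018}, {"tx": -0.051, "ty": 0.018, "tz": 0.017, "rx": 3.43, "ry": 2.9, "rz": -8.33, "claw": 0.018}, {"tx": -0.051, "ty": 0.018, "tz": 0.017, "rx": 3.43, "ry": 2.9, "rz": -8.33, "claw": 0.018}, {"tx": -0.051, "ty": 0.018, "tz": 0.017, "rx": 3.43, "ry": 2.9, "rz": -8.33, "claw": 0.018}, {"tx": -0.11, "ty": 0.04, "tz": 0.0, "rx": 4.7, "ry": 4.77, "rz": -17.53, "claw": 0.018}, {"tx": -0.11, "ty": 0.04, "tz": 0.0, "rx": 4.7, "ry": 4.77, "rz": -17.53, "claw": 0.018}, {"tx": -0.11, "ty": 0.04, "tz": 0.0, "rx": 4.7, "ry": 4.77, "rz": -17.53, "claw": 0.018}, {"tx": -0.11, "ty": 0.04, "tz": 0.0, "rx": 4.7, "ry": 4.77, "rz": -17.53, "claw": 0.018}, {"tx": -0.11, "ty": 0.04, "tz": 0.0, "rx": 4.7, "ry": 4.77, "rz": -17.53, "claw": 0.018}, {"tx": -0.11, "ty": 0.04, "tz": 0.0, "rx": 4.7, "ry": 4.77, "rz": -17.53, "claw": 0.018}])

```text
clock: 11.25
eef_pos: [481.7, 186.0, 178.5]
tool_rot: [-3.138, 0.005, -0.005]
force: [-0.2, 1.0, -2.2]
width: 21.1
```

Run:
```python
from kin import *
P=np.load("P.npy")
W=[([481,187,180],D(0)),([481,187,45],D(0)),([481,187,27],D(0))]
plan(*W)
```

```text
t 11.25 at [481.7 186.  178.5] w 21.1 q [-0.23  0.52 -0.28  1.94  0.21  0.71 -2.2 ] F [-0.2  1.  -2.2]
  d [-0.0007  0.001   0.0015] r [-0.04 -0.06  0.06] rows 0.0 0.1
  d [-0.0007  0.001  -0.1335] r [-0.04 -0.06  0.06] rows 2.7 0.0
  d [-0.0007  0.001  -0.1515] r [-0.04 -0.06  0.06] rows 0.4 0.0
```

Request:
apply_moves(increments=[{"tx": 0, "ty": 0.001, "tz": -0.04, "rx": -0.04, "ry": -0.06, "rz": 0.06, "claw": 0.018}, {"tx": 0, "ty": 0.001, "tz": -0.08, "rx": -0.04, "ry": -0.06, "rz": 0.06, "claw": 0.018}, {"tx": 0, "ty": 0.001, "tz": -0.11, "rx": -0.04, "ry": -0.06, "rz": 0.06, "claw": 0.018}, {"tx": 0, "ty": 0.001, "tz": -0.135, "rx": -0.04, "ry": -0.06, "rz": 0.06, "claw": 0.018}, {"tx": 0, "ty": 0.001, "tz": -0.148, "rx": -0.04, "ry": -0.06, "rz": 0.06, "claw": 0.018}, {"tx": 0, "ty": 0.001, "tz": -0.151, "rx": -0.04, "ry": -0.06, "rz": 0.06, "claw": 0.018}, {"tx": 0, "ty": 0.001, "tz": -0.151, "rx": -0.04, "ry": -0.06, "rz": 0.06, "claw": 0.018}])

```text
clock: 11.95
eef_pos: [481.8, 187.4, 28.1]
tool_rot: [-3.141, -0.002, 0.006]
force: [0.2, 0.0, -1.6]
width: 21.1
```

Request:
apply_moves(increments=[{"tx": 0, "ty": 0, "tz": -0.001, "rx": 0, "ry": 0, "rz": 0, "claw": 0.018}, {"tx": 0, "ty": 0, "tz": -0.002, "rx": 0, "ry": 0, "rz": 0, "claw": 0.018}, {"tx": 0, "ty": 0, "tz": -0.002, "rx": 0, "ry": 0, "rz": 0, "claw": 0.018}])

```text
clock: 12.25
eef_pos: [482.2, 187.5, 26.9]
tool_rot: [-3.141, -0.004, 0.006]
force: [-0.1, -0.3, -1.6]
width: 21.0
```

Run:
```python
from kin import *
plan(([481,187,24],D(0)))
cv2.imwrite('pics/w4.png',get_image('wrist')[:,:,::-1])
```

```text
t 12.25 at [482.2 187.5  26.9] w 21.0 q [-0.32  0.77 -0.16  2.03  0.32  0.35 -2.3 ] F [-0.1 -0.3 -1.6]
  d [-0.0012 -0.0005 -0.0029] r [-0.01  0.05 -0.07] rows 0.1 0.0
```

View pics/w4.png

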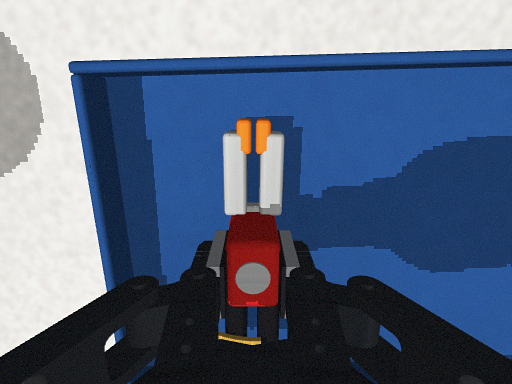

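The clamp is straight in the grip, ~60 mm off the left wall and clear of the far wall. Lower gently to contact.

Request:
apply_moves(increments=[{"tx": 0, "ty": 0, "tz": -0.001, "rx": 0, "ry": 0.04, "rz": 0, "claw": 0.018}, {"tx": 0, "ty": 0, "tz": -0.002, "rx": 0, "ry": 0.04, "rz": 0, "claw": 0.018}, {"tx": 0, "ty": 0, "tz": -0.002, "rx": 0, "ry": 0.04, "rz": 0, "claw": 0.018}])

```text
clock: 12.6
eef_pos: [481.7, 187.4, 24.1]
tool_rot: [-3.141, 0.001, 0.006]
force: [-0.9, -0.1, -1.8]
width: 21.3
```

Request:
apply_moves(increments=[{"tx": 0, "ty": 0, "tz": -0.001, "rx": 0, "ry": 0, "rz": 0, "claw": 0.018}, {"tx": 0, "ty": 0, "tz": -0.001, "rx": 0, "ry": 0, "rz": 0, "claw": 0.018}])

```text
clock: 12.8
eef_pos: [481.7, 187.4, 23.8]
tool_rot: [-3.141, 0.0, 0.006]
force: [-2.3, -0.5, 7.0]
width: 20.8
```

Request:
apply_moves(increments=[{"tx": 0, "ty": 0, "tz": -0.001, "rx": 0, "ry": 0, "rz": 0, "claw": 0.018}, {"tx": 0, "ty": 0, "tz": -0.001, "rx": 0, "ry": 0, "rz": 0, "claw": 0.018}])

```text
clock: 13.0
eef_pos: [481.6, 187.4, 23.7]
tool_rot: [-3.141, 0.0, 0.006]
force: [-3.8, -0.8, 16.3]
width: 21.0
```

Contact at TCP z 23.8 (g≈18.8, as expected). Ease off, release, retract.

Request:
apply_moves(increments=[{"tx": 0, "ty": 0, "tz": 0.0013, "rx": 0, "ry": 0, "rz": 0, "claw": 0.018}, {"tx": 0, "ty": 0, "tz": 0.0013, "rx": 0, "ry": 0, "rz": 0, "claw": 0.03}, {"tx": 0, "ty": 0, "tz": 0.0013, "rx": 0, "ry": 0, "rz": 0, "claw": 0.05}, {"tx": 0, "ty": 0, "tz": 0.0013, "rx": 0, "ry": 0, "rz": 0, "claw": 0.05}, {"tx": 0, "ty": 0, "tz": 0.0013, "rx": 0, "ry": 0, "rz": 0, "claw": 0.05}, {"tx": 0, "ty": 0, "tz": 0.02, "rx": 0, "ry": 0, "rz": 0, "claw": 0.05}, {"tx": 0, "ty": 0, "tz": 0.06, "rx": 0, "ry": 0, "rz": 0, "claw": 0.05}, {"tx": 0, "ty": 0, "tz": 0.11, "rx": 0, "ry": 0, "rz": 0, "claw": 0.05}, {"tx": 0, "ty": 0, "tz": 0.16, "rx": 0, "ry": 0, "rz": 0, "claw": 0.05}, {"tx": 0, "ty": 0, "tz": 0.16, "rx": 0, "ry": 0, "rz": 0, "claw": 0.05}])

```text
clock: 14.0
eef_pos: [485.5, 189.4, 188.2]
tool_rot: [-3.136, -0.01, 0.006]
force: [0.0, -0.3, 0.5]
width: 49.9
```

Run:
```python
from kin import *
P=np.load("P.npy")
W=[([540,100,200],lean(45,15,0)),([605,-1,155],Rt(90,30)),([650.5,-1.5,76],Rt(90,30))]
plan(*W);track(read_state()['qpos'],P,W)
```

```text
t 14.0 at [485.5 189.4 188.2] w 49.9 q [-0.22  0.51 -0.3   1.93  0.22  0.72 -2.21] F [ 0.  -0.3  0.5]
  d [ 0.0545 -0.0894  0.0118] r [-1.28 -2.76  8.87] rows 2.1 5.5
  d [ 0.1195 -0.1904 -0.0332] r [-4.82 -4.67 17.45] rows 2.6 5.5
  d [ 0.165  -0.1909 -0.1122] r [-4.82 -4.67 17.45] rows 1.8 0.0
[540. 100. 200.] [ 0.09  0.45 -0.38  2.1   0.57  0.42 -1.51] err [0. 0.]
[605.  -1. 155.] [ 0.4   0.61 -0.49  2.15  1.96  0.26 -1.84] err [0. 0.]
[650.5  -1.5  76. ] [ 0.42  0.83 -0.54  2.05  2.14  0.38 -1.94] err [0. 0.]
```

Request:
apply_moves(increments=[{"tx": 0.055, "ty": -0.089, "tz": 0.012, "rx": -1.28, "ry": -2.76, "rz": 8.87, "claw": 0.052}, {"tx": 0.055, "ty": -0.089, "tz": 0.012, "rx": -1.28, "ry": -2.76, "rz": 8.87, "claw": 0.052}, {"tx": 0.055, "ty": -0.089, "tz": 0.012, "rx": -1.28, "ry": -2.76, "rz": 8.87, "claw": 0.052}, {"tx": 0.055, "ty": -0.089, "tz": 0.012, "rx": -1.28, "ry": -2.76, "rz": 8.87, "claw": 0.052}, {"tx": 0.055, "ty": -0.089, "tz": 0.012, "rx": -1.28, "ry": -2.76, "rz": 8.87, "claw": 0.052}, {"tx": 0.119, "ty": -0.19, "tz": -0.02, "rx": -4.82, "ry": -4.67, "rz": 17.45, "claw": 0.052}, {"tx": 0.119, "ty": -0.19, "tz": -0.02, "rx": -4.82, "ry": -4.67, "rz": 17.45, "claw": 0.052}, {"tx": 0.119, "ty": -0.19, "tz": -0.02, "rx": -4.82, "ry": -4.67, "rz": 17.45, "claw": 0.052}, {"tx": 0.119, "ty": -0.19, "tz": -0.02, "rx": -4.82, "ry": -4.67, "rz": 17.45, "claw": 0.052}, {"tx": 0.119, "ty": -0.19, "tz": -0.02, "rx": -4.82, "ry": -4.67, "rz": 17.45, "claw": 0.052}, {"tx": 0.119, "ty": -0.19, "tz": -0.02, "rx": -4.82, "ry": -4.67, "rz": 17.45, "claw": 0.052}, {"tx": 0.119, "ty": -0.19, "tz": -0.02, "rx": -4.82, "ry": -4.67, "rz": 17.45, "claw": 0.052}])

```text
clock: 15.2
eef_pos: [599.9, -4.5, 160.9]
tool_rot: [2.645, -0.015, 1.482]
force: [1.3, -0.2, 0.2]
width: 52.0
```

```bash
cat > s4.py <<'E'
from kin import *
P=np.load("P.npy")
W=[([605,-1,155],Rt(90,30)),([650.5,-1.5,76],Rt(90,30))]
plan(*W);track(read_state()['qpos'],P,W)
E
python3 s4.py
```

```text
t 15.2 at [599.9  -4.5 160.9] w 52.0 q [ 0.18  0.55 -0.36  2.2   1.87  0.27 -2.  ] F [ 1.3 -0.2  0.2]
  d [ 0.0051  0.0035 -0.0059] r [-0.18 -0.3   1.02] rows 0.2 0.6
  d [ 0.0506  0.003  -0.0849] r [-0.18 -0.3   1.02] rows 1.8 0.0
[605.  -1. 155.] [ 0.37  0.6  -0.44  2.14  1.99  0.23 -1.88] err [0. 0.]
[650.5  -1.5  76. ] [ 0.39  0.82 -0.51  2.04  2.16  0.36 -1.98] err [0. 0.]
```

Request:
apply_moves(increments=[{"tx": 0.005, "ty": 0.0035, "tz": -0.006, "rx": -0.18, "ry": -0.3, "rz": 1.02, "claw": 0.052}, {"tx": 0.005, "ty": 0.0035, "tz": -0.006, "rx": -0.18, "ry": -0.3, "rz": 1.02, "claw": 0.052}, {"tx": 0.005, "ty": 0.0035, "tz": -0.006, "rx": -0.18, "ry": -0.3, "rz": 1.02, "claw": 0.052}, {"tx": 0.005, "ty": 0.0035, "tz": -0.006, "rx": -0.18, "ry": -0.3, "rz": 1.02, "claw": 0.052}])

```text
clock: 15.6
eef_pos: [605.4, -1.4, 155.6]
tool_rot: [2.618, -0.002, 1.565]
force: [0.1, -0.5, 0.4]
width: 52.0
```

```bash
python3 s4.py
python3 - <<'E'
from kin import *
c=calibration("wrist");I=get_image("wrist");cv2.imwrite("pics/w5.png",I[:,:,::-1])
for p in([660,-1.5,60],):print(np.round(proj(c,np.array(p)+46*n),1))
h=cv2.cvtColor(I,cv2.COLOR_RGB2HSV);m=((h[...,1]<40)&(h[...,2]>150)).astype(np.uint8)
_,_,st,ce=cv2.connectedComponentsWithStats(m)
for a,b in zip(st[1:],ce[1:]):
    if a[4]>100 and a[4]<4000:print(a,b.round(1))
E
```

```text
t 15.6 at [605.4  -1.4 155.6] w 52.0 q [ 0.25  0.58 -0.44  2.21  2.05  0.31 -2.06] F [ 0.1 -0.5  0.4]
  d [-0.0004  0.0004 -0.0006] r [-0.02 -0.    0.07] rows 0.0 0.0
  d [ 0.0451 -0.0001 -0.0796] r [-0.02 -0.    0.07] rows 1.8 0.0
[605.  -1. 155.] [ 0.37  0.6  -0.44  2.14  1.99  0.23 -1.88] err [0. 0.]
[650.5  -1.5  76. ] [ 0.39  0.82 -0.51  2.04  2.16  0.36 -1.98] err [0. 0.]
[251.  206.4]
[257 119  14  54 669] [263.5 146.9]
[233 120  19  53 686] [239.9 147.7]
[242 196  20  20 313] [251.2 205.3]
[381 212  52  80 866] [413.  264.7]
[237 303  27  39 432] [244.1 325.5]
[313 303   9  45 215] [316.6 325.3]
[267 312  29  30 306] [281.6 328.6]
[372 347  35  37 915] [386.1 368.3]
```

Disc seen at (251,205), predicted (251,206): pose confirmed. Descend, grip, lift.

Request:
apply_moves(increments=[{"tx": 0.015, "ty": 0, "tz": -0.026, "rx": 0, "ry": 0, "rz": 0.07, "claw": 0.052}, {"tx": 0.03, "ty": 0, "tz": -0.052, "rx": 0, "ry": 0, "rz": 0.07, "claw": 0.052}, {"tx": 0.04, "ty": 0, "tz": -0.07, "rx": 0, "ry": 0, "rz": 0.07, "claw": 0.052}, {"tx": 0.0455, "ty": 0, "tz": -0.0795, "rx": 0, "ry": 0, "rz": 0.07, "claw": 0.052}, {"tx": 0.0455, "ty": 0, "tz": -0.0795, "rx": 0, "ry": 0, "rz": 0.07, "claw": 0.052}, {"tx": 0.0455, "ty": 0, "tz": -0.0795, "rx": 0, "ry": 0, "rz": 0.07, "claw": 0.052}])

```text
clock: 16.25
eef_pos: [650.7, -1.1, 76.6]
tool_rot: [2.618, -0.001, 1.573]
force: [-0.4, -0.3, 0.6]
width: 52.1
```

Request:
apply_moves(increments=[{"tx": 0, "ty": 0, "tz": 0, "rx": 0, "ry": 0, "rz": 0, "claw": 0.018}, {"tx": 0, "ty": 0, "tz": 0, "rx": 0, "ry": 0, "rz": 0, "claw": 0.018}, {"tx": 0, "ty": 0, "tz": 0, "rx": 0, "ry": 0, "rz": 0, "claw": 0.018}, {"tx": 0, "ty": 0, "tz": 0, "rx": 0, "ry": 0, "rz": 0, "claw": 0.018}, {"tx": 0, "ty": 0, "tz": 0, "rx": 0, "ry": 0, "rz": 0, "claw": 0.018}, {"tx": 0, "ty": 0, "tz": 0, "rx": 0, "ry": 0, "rz": 0, "claw": 0.018}])

```text
clock: 16.85
eef_pos: [650.7, -1.3, 77.2]
tool_rot: [2.616, -0.001, 1.574]
force: [-4.8, -0.8, 6.7]
width: 21.2
```

Request:
apply_moves(increments=[{"tx": -0.005, "ty": 0, "tz": 0.0087, "rx": 0, "ry": 0, "rz": 0, "claw": 0.018}, {"tx": -0.015, "ty": 0, "tz": 0.026, "rx": 0, "ry": 0, "rz": 0, "claw": 0.018}, {"tx": -0.03, "ty": 0, "tz": 0.052, "rx": 0, "ry": 0, "rz": 0, "claw": 0.018}, {"tx": -0.045, "ty": 0, "tz": 0.078, "rx": 0, "ry": 0, "rz": 0, "claw": 0.018}, {"tx": -0.06, "ty": 0, "tz": 0.104, "rx": 0, "ry": 0, "rz": 0, "claw": 0.018}, {"tx": -0.06, "ty": 0, "tz": 0.104, "rx": 0, "ry": 0, "rz": 0, "claw": 0.018}])

```text
clock: 17.45
eef_pos: [590.3, -1.1, 183.7]
tool_rot: [2.613, -0.0, 1.574]
force: [0.5, 0.8, -0.7]
width: 21.0
```

Run:
```python
from kin import *
P=np.load("P.npy")
W=[([540,40,200],lean(45,15,0)),([481,87,180],D(0)),([481,87,27],D(0))]
plan(*W);track(read_state()['qpos'],P,W)
```

```text
t 17.45 at [590.3  -1.1 183.7] w 21.0 q [ 0.24  0.5  -0.42  2.23  1.94  0.26 -1.96] F [ 0.5  0.8 -0.7]
  d [-0.0503  0.0411  0.0163] r [ 3.47  2.9  -8.36] rows 1.3 5.5
  d [-0.1093  0.0881 -0.0037] r [  4.74   4.75 -17.57] rows 1.6 5.5
  d [-0.1093  0.0881 -0.1567] r [  4.74   4.75 -17.57] rows 3.1 0.0
[540.  40. 200.] [ 0.43  0.49 -0.66  2.11  0.78  0.48 -1.59] err [0. 0.]
[481.  87. 180.] [ 0.25  0.52 -0.57  2.04  0.43  0.7  -2.16] err [0. 0.]
[481.  87.  27.] [ 0.06  0.78 -0.29  2.12  0.67  0.33 -2.36] err [0. 0.]
```

Request:
apply_moves(increments=[{"tx": -0.01, "ty": 0.008, "tz": 0.017, "rx": 0.57, "ry": 0.5, "rz": -1.4, "claw": 0.018}, {"tx": -0.02, "ty": 0.016, "tz": 0.017, "rx": 1.15, "ry": 1.0, "rz": -2.8, "claw": 0.018}, {"tx": -0.05, "ty": 0.041, "tz": 0.017, "rx": 3.47, "ry": 2.9, "rz": -8.36, "claw": 0.018}, {"tx": -0.05, "ty": 0.041, "tz": 0.017, "rx": 3.47, "ry": 2.9, "rz": -8.36, "claw": 0.018}, {"tx": -0.05, "ty": 0.041, "tz": 0.017, "rx": 3.47, "ry": 2.9, "rz": -8.36, "claw": 0.018}, {"tx": -0.05, "ty": 0.041, "tz": 0.017, "rx": 3.47, "ry": 2.9, "rz": -8.36, "claw": 0.018}, {"tx": -0.109, "ty": 0.088, "tz": 0.0, "rx": 4.74, "ry": 4.75, "rz": -17.57, "claw": 0.018}, {"tx": -0.109, "ty": 0.088, "tz": 0.0, "rx": 4.74, "ry": 4.75, "rz": -17.57, "claw": 0.018}, {"tx": -0.109, "ty": 0.088, "tz": 0.0, "rx": 4.74, "ry": 4.75, "rz": -17.57, "claw": 0.018}, {"tx": -0.109, "ty": 0.088, "tz": 0.0, "rx": 4.74, "ry": 4.75, "rz": -17.57, "claw": 0.018}, {"tx": -0.109, "ty": 0.088, "tz": 0.0, "rx": 4.74, "ry": 4.75, "rz": -17.57, "claw": 0.018}, {"tx": -0.109, "ty": 0.088, "tz": 0.0, "rx": 4.74, "ry": 4.75, "rz": -17.57, "claw": 0.018}])

```text
clock: 18.65
eef_pos: [481.6, 86.7, 179.5]
tool_rot: [-3.139, -0.001, 0.007]
force: [0.6, -0.6, -1.8]
width: 20.9
```

Run:
```python
from kin import *
plan(([481,87,180],D(0)),([481,87,27],D(0)))
```

```text
t 18.65 at [481.6  86.7 179.5] w 20.9 q [ 0.11  0.51 -0.49  2.    0.36  0.71 -2.17] F [ 0.6 -0.6 -1.8]
  d [-0.0006  0.0003  0.0005] r [-0.03  0.02 -0.08] rows 0.0 0.0
  d [-0.0006  0.0003 -0.1525] r [-0.03  0.02 -0.08] rows 3.1 0.0
```

Request:
apply_moves(increments=[{"tx": 0, "ty": 0, "tz": -0.04, "rx": -0.03, "ry": 0.02, "rz": -0.08, "claw": 0.018}, {"tx": 0, "ty": 0, "tz": -0.08, "rx": -0.03, "ry": 0.02, "rz": -0.08, "claw": 0.018}, {"tx": 0, "ty": 0, "tz": -0.11, "rx": -0.03, "ry": 0.02, "rz": -0.08, "claw": 0.018}, {"tx": 0, "ty": 0, "tz": -0.135, "rx": -0.03, "ry": 0.02, "rz": -0.08, "claw": 0.018}, {"tx": 0, "ty": 0, "tz": -0.149, "rx": -0.03, "ry": 0.02, "rz": -0.08, "claw": 0.018}, {"tx": 0, "ty": 0, "tz": -0.152, "rx": -0.03, "ry": 0.02, "rz": -0.08, "claw": 0.018}, {"tx": 0, "ty": 0, "tz": -0.152, "rx": -0.03, "ry": 0.02, "rz": -0.08, "claw": 0.018}])

```text
clock: 19.35
eef_pos: [481.5, 86.5, 27.5]
tool_rot: [3.141, -0.001, 0.005]
force: [0.1, -0.8, -0.9]
width: 20.9
```

Request:
apply_moves(increments=[{"tx": 0, "ty": 0, "tz": -0.001, "rx": 0, "ry": 0, "rz": 0, "claw": 0.018}, {"tx": 0, "ty": 0, "tz": -0.002, "rx": 0, "ry": 0, "rz": 0, "claw": 0.018}, {"tx": 0, "ty": 0, "tz": -0.002, "rx": 0, "ry": 0, "rz": 0, "claw": 0.018}])

```text
clock: 19.65
eef_pos: [482.3, 86.5, 26.7]
tool_rot: [3.141, -0.004, 0.005]
force: [-0.7, -0.5, -1.7]
width: 21.1
```

Request:
apply_moves(increments=[{"tx": 0, "ty": 0, "tz": -0.001, "rx": 0, "ry": 0, "rz": 0, "claw": 0.018}, {"tx": 0, "ty": 0, "tz": -0.001, "rx": 0, "ry": 0, "rz": 0, "claw": 0.018}])

```text
clock: 19.85
eef_pos: [482.0, 86.5, 25.3]
tool_rot: [3.141, -0.003, 0.005]
force: [0.1, -0.0, -1.4]
width: 21.3
```

Request:
apply_moves(increments=[{"tx": 0, "ty": 0, "tz": -0.001, "rx": 0, "ry": 0.03, "rz": 0, "claw": 0.018}, {"tx": 0, "ty": 0, "tz": -0.001, "rx": 0, "ry": 0.03, "rz": 0, "claw": 0.018}])

```text
clock: 20.05
eef_pos: [481.8, 86.6, 24.5]
tool_rot: [3.141, -0.0, 0.005]
force: [-1.4, 0.3, 4.2]
width: 21.2
```

Request:
apply_moves(increments=[{"tx": 0, "ty": 0, "tz": -0.0007, "rx": 0, "ry": 0, "rz": 0, "claw": 0.018}, {"tx": 0, "ty": 0, "tz": -0.0007, "rx": 0, "ry": 0, "rz": 0, "claw": 0.018}])

```text
clock: 20.25
eef_pos: [481.8, 86.6, 24.4]
tool_rot: [3.141, -0.001, 0.005]
force: [-3.1, -0.7, 12.5]
width: 20.9
```

Contact made. Release and retract.

Request:
apply_moves(increments=[{"tx": 0, "ty": 0, "tz": 0.001, "rx": 0, "ry": 0, "rz": 0, "claw": 0.018}, {"tx": 0, "ty": 0, "tz": 0.001, "rx": 0, "ry": 0, "rz": 0, "claw": 0.03}, {"tx": 0, "ty": 0, "tz": 0.001, "rx": 0, "ry": 0, "rz": 0, "claw": 0.05}, {"tx": 0, "ty": 0, "tz": 0.001, "rx": 0, "ry": 0, "rz": 0, "claw": 0.05}, {"tx": 0, "ty": 0, "tz": 0.001, "rx": 0, "ry": 0, "rz": 0, "claw": 0.05}, {"tx": 0, "ty": 0, "tz": 0.02, "rx": 0, "ry": 0, "rz": 0, "claw": 0.05}, {"tx": 0, "ty": 0, "tz": 0.06, "rx": 0, "ry": 0, "rz": 0, "claw": 0.05}, {"tx": 0, "ty": 0, "tz": 0.11, "rx": 0, "ry": 0, "rz": 0, "claw": 0.05}, {"tx": 0, "ty": 0, "tz": 0.16, "rx": 0, "ry": 0, "rz": 0, "claw": 0.05}, {"tx": 0, "ty": 0, "tz": 0.16, "rx": 0, "ry": 0, "rz": 0, "claw": 0.05}])

```text
clock: 21.25
eef_pos: [485.7, 88.0, 189.0]
tool_rot: [-3.14, -0.012, 0.005]
force: [1.9, -0.8, -0.1]
width: 50.2
```

Run:
```python
from kin import *
P=np.load("P.npy")
for W in ([([540,-40,200],lean(45,15,0)),([605,-156,155],Rt(90,30)),([650.5,-156,76],Rt(90,30))],[([560,-3,200],lean(70,25,0)),([590,-20,180],Rt(90,30)),([605,-156,155],Rt(90,30)),([650.5,-156,76],Rt(90,30))]):
    plan(*W);track(read_state()['qpos'],P,W)
```

```text
t 21.25 at [485.7  88.  189. ] w 50.2 q [ 0.12  0.5  -0.51  1.99  0.37  0.72 -2.18] F [ 1.9 -0.8 -0.1]
  d [ 0.0543 -0.128   0.011 ] r [-1.25 -2.73  8.88] rows 2.8 5.5
  d [ 0.1193 -0.244  -0.034 ] r [-4.81 -4.63 17.46] rows 2.8 5.5
  d [ 0.1648 -0.244  -0.113 ] r [-4.81 -4.63 17.46] rows 1.8 0.0
[540. -40. 200.] [ 0.6   0.49 -0.65  2.11  0.69  0.44 -1.34] err [0. 0.]
[ 605. -156.  155.] [ 0.87  0.71 -0.7   2.09  1.74  0.23 -1.27] err [0. 0.]
[ 650.5 -156.    76. ] [ 0.84  0.93 -0.73  1.99  1.98  0.36 -1.43] err [0. 0.]
t 21.25 at [485.7  88.  189. ] w 50.2 q [ 0.12  0.5  -0.51  1.99  0.37  0.72 -2.18] F [ 1.9 -0.8 -0.1]
  d [ 0.0743 -0.091   0.011 ] r [-3.14 -4.26 13.69] rows 2.4 8.5
  d [ 0.1043 -0.108  -0.009 ] r [-4.81 -4.63 17.46] rows 0.8 2.4
  d [ 0.1193 -0.244  -0.034 ] r [-4.81 -4.63 17.46] rows 2.8 0.0
  d [ 0.1648 -0.244  -0.113 ] r [-4.81 -4.63 17.46] rows 1.8 0.0
[560.  -3. 200.] [ 0.46  0.47 -0.53  2.2   1.22  0.23 -1.48] err [0. 0.]
[590. -20. 180.] [ 0.52  0.56 -0.57  2.18  1.82  0.25 -1.66] err [0. 0.]
[ 605. -156.  155.] [ 0.87  0.71 -0.7   2.09  1.74  0.23 -1.27] err [0. 0.]
[ 650.5 -156.    76. ] [ 0.84  0.93 -0.73  1.99  1.98  0.36 -1.43] err [0. 0.]
```

Request:
apply_moves(increments=[{"tx": 0.055, "ty": -0.128, "tz": 0.011, "rx": -1.25, "ry": -2.73, "rz": 8.88, "claw": 0.052}, {"tx": 0.055, "ty": -0.128, "tz": 0.011, "rx": -1.25, "ry": -2.73, "rz": 8.88, "claw": 0.052}, {"tx": 0.055, "ty": -0.128, "tz": 0.011, "rx": -1.25, "ry": -2.73, "rz": 8.88, "claw": 0.052}, {"tx": 0.055, "ty": -0.128, "tz": 0.011, "rx": -1.25, "ry": -2.73, "rz": 8.88, "claw": 0.052}, {"tx": 0.055, "ty": -0.128, "tz": 0.011, "rx": -1.25, "ry": -2.73, "rz": 8.88, "claw": 0.052}, {"tx": 0.119, "ty": -0.244, "tz": -0.02, "rx": -4.81, "ry": -4.63, "rz": 17.46, "claw": 0.052}, {"tx": 0.119, "ty": -0.244, "tz": -0.02, "rx": -4.81, "ry": -4.63, "rz": 17.46, "claw": 0.052}, {"tx": 0.119, "ty": -0.244, "tz": -0.02, "rx": -4.81, "ry": -4.63, "rz": 17.46, "claw": 0.052}, {"tx": 0.119, "ty": -0.244, "tz": -0.02, "rx": -4.81, "ry": -4.63, "rz": 17.46, "claw": 0.052}, {"tx": 0.119, "ty": -0.244, "tz": -0.02, "rx": -4.81, "ry": -4.63, "rz": 17.46, "claw": 0.052}, {"tx": 0.119, "ty": -0.244, "tz": -0.02, "rx": -4.81, "ry": -4.63, "rz": 17.46, "claw": 0.052}, {"tx": 0.119, "ty": -0.244, "tz": -0.02, "rx": -4.81, "ry": -4.63, "rz": 17.46, "claw": 0.052}])

```text
clock: 22.45
eef_pos: [600.2, -157.1, 162.6]
tool_rot: [2.615, 0.01, 1.569]
force: [0.3, -0.7, 1.3]
width: 51.8
```

```bash
sed -i 's/^W=.*/W=[([605,-156,155],Rt(90,30)),([650.5,-156,76],Rt(90,30))]/' s4.py; python3 s4.py
```

```text
t 22.45 at [ 600.2 -157.1  162.6] w 51.8 q [ 0.74  0.63 -0.66  2.15  1.84  0.25 -1.51] F [ 0.3 -0.7  1.3]
  d [ 0.0048  0.0011 -0.0076] r [0.12 0.03 0.01] rows 0.2 0.1
  d [ 0.0503  0.0011 -0.0866] r [0.12 0.03 0.01] rows 1.8 0.0
[ 605. -156.  155.] [ 0.87  0.71 -0.7   2.09  1.74  0.23 -1.27] err [0. 0.]
[ 650.5 -156.    76. ] [ 0.84  0.93 -0.73  1.99  1.98  0.36 -1.43] err [0. 0.]
```

Request:
apply_moves(increments=[{"tx": 0.005, "ty": 0.001, "tz": -0.008, "rx": 0.12, "ry": 0.03, "rz": 0, "claw": 0.052}, {"tx": 0.005, "ty": 0.001, "tz": -0.008, "rx": 0.12, "ry": 0.03, "rz": 0, "claw": 0.052}, {"tx": 0.005, "ty": 0.001, "tz": -0.008, "rx": 0.12, "ry": 0.03, "rz": 0, "claw": 0.052}])

```text
clock: 22.75
eef_pos: [606.1, -156.3, 154.9]
tool_rot: [2.619, -0.002, 1.564]
force: [0.1, -0.7, 0.5]
width: 51.8
```

```bash
python3 s4.py|head -3
python3 - <<'E'
from kin import *
c=calibration("wrist");I=get_image("wrist");cv2.imwrite("pics/w6.png",I[:,:,::-1])
print(np.round(proj(c,np.array([659.5,-156,60])+46*n),1),np.round(proj(c,np.array([659.5,-151,60])+46*n),1))
E
```

```text
t 22.75 at [ 606.1 -156.3  154.9] w 51.8 q [ 0.73  0.65 -0.66  2.14  1.84  0.25 -1.51] F [ 0.1 -0.7  0.5]
  d [-0.0011  0.0003  0.0001] r [-0.02 -0.01  0.08] rows 0.0 0.0
  d [ 0.0444  0.0003 -0.0789] r [-0.02 -0.01  0.08] rows 1.8 0.0
[250.1 206.5] [250.  199.4]
```

View pics/w6.png

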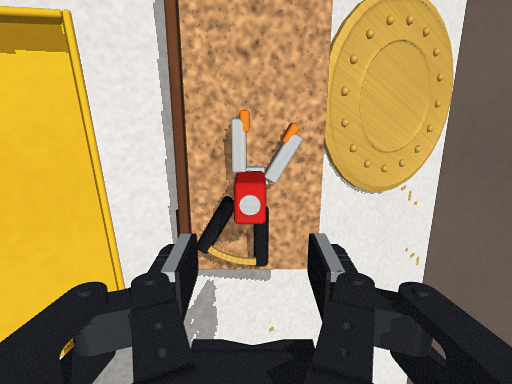

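Disc at (250,205), matching; this clamp is the open one. Descend, grip, lift.

Request:
apply_moves(increments=[{"tx": 0.014, "ty": 0.001, "tz": -0.026, "rx": 0, "ry": 0, "rz": 0.08, "claw": 0.052}, {"tx": 0.029, "ty": 0.001, "tz": -0.052, "rx": 0, "ry": 0, "rz": 0.08, "claw": 0.052}, {"tx": 0.039, "ty": 0.001, "tz": -0.07, "rx": 0, "ry": 0, "rz": 0.08, "claw": 0.052}, {"tx": 0.0444, "ty": 0.001, "tz": -0.0785, "rx": 0, "ry": 0, "rz": 0.08, "claw": 0.052}, {"tx": 0.0444, "ty": 0.001, "tz": -0.0785, "rx": 0, "ry": 0, "rz": 0.08, "claw": 0.052}, {"tx": 0.0444, "ty": 0.001, "tz": -0.0785, "rx": 0, "ry": 0, "rz": 0.08, "claw": 0.052}])

```text
clock: 23.4
eef_pos: [650.3, -155.1, 77.5]
tool_rot: [2.618, -0.0, 1.573]
force: [0.1, 0.3, 0.4]
width: 52.2
```

Request:
apply_moves(increments=[{"tx": 0, "ty": 0, "tz": 0, "rx": 0, "ry": 0, "rz": 0, "claw": 0.018}, {"tx": 0, "ty": 0, "tz": 0, "rx": 0, "ry": 0, "rz": 0, "claw": 0.018}, {"tx": 0, "ty": 0, "tz": 0, "rx": 0, "ry": 0, "rz": 0, "claw": 0.018}, {"tx": 0, "ty": 0, "tz": 0, "rx": 0, "ry": 0, "rz": 0, "claw": 0.018}, {"tx": 0, "ty": 0, "tz": 0, "rx": 0, "ry": 0, "rz": 0, "claw": 0.018}, {"tx": 0, "ty": 0, "tz": 0, "rx": 0, "ry": 0, "rz": 0, "claw": 0.018}])

```text
clock: 24.0
eef_pos: [650.0, -155.7, 78.0]
tool_rot: [2.617, 0.0, 1.572]
force: [-4.3, -0.9, 6.0]
width: 21.2
```

Request:
apply_moves(increments=[{"tx": -0.005, "ty": 0, "tz": 0.0087, "rx": 0, "ry": 0, "rz": 0, "claw": 0.018}, {"tx": -0.015, "ty": 0, "tz": 0.026, "rx": 0, "ry": 0, "rz": 0, "claw": 0.018}, {"tx": -0.03, "ty": 0, "tz": 0.052, "rx": 0, "ry": 0, "rz": 0, "claw": 0.018}, {"tx": -0.045, "ty": 0, "tz": 0.078, "rx": 0, "ry": 0, "rz": 0, "claw": 0.018}, {"tx": -0.06, "ty": 0, "tz": 0.104, "rx": 0, "ry": 0, "rz": 0, "claw": 0.018}, {"tx": -0.06, "ty": 0, "tz": 0.104, "rx": 0, "ry": 0, "rz": 0, "claw": 0.018}])

```text
clock: 24.6
eef_pos: [589.6, -155.7, 184.3]
tool_rot: [2.614, 0.002, 1.572]
force: [2.1, -0.0, -1.4]
width: 21.1
```

Run:
```python
from kin import *
P=np.load("P.npy")
W=[([530,-160,200],lean(45,15,0)),([469,-161,180],D(0)),([469,-161,27],D(0))]
plan(*W);track(read_state()['qpos'],P,W)
```

```text
t 24.6 at [ 589.6 -155.7  184.3] w 21.1 q [ 0.8   0.59 -0.72  2.16  1.65  0.25 -1.32] F [ 2.1 -0.  -1.4]
  d [-0.0596 -0.0043  0.0157] r [ 3.49  2.88 -8.35] rows 1.2 5.5
  d [-0.1206 -0.0053 -0.0043] r [  4.75   4.72 -17.56] rows 1.3 5.5
  d [-0.1206 -0.0053 -0.1573] r [  4.75   4.72 -17.56] rows 3.1 0.0
[ 530. -160.  200.] [ 1.01  0.6  -0.91  2.07  0.83  0.56 -1.22] err [0. 0.]
[ 469. -161.  180.] [ 0.86  0.57 -0.73  2.01  0.55  0.76 -1.77] err [0. 0.]
[ 469. -161.   27.] [ 0.67  0.82 -0.44  2.09  0.85  0.42 -2.02] err [0. 0.]
```

Request:
apply_moves(increments=[{"tx": -0.012, "ty": -0.001, "tz": 0.016, "rx": 0.57, "ry": 0.5, "rz": -1.4, "claw": 0.018}, {"tx": -0.024, "ty": -0.002, "tz": 0.016, "rx": 1.15, "ry": 1.0, "rz": -2.8, "claw": 0.018}, {"tx": -0.06, "ty": -0.004, "tz": 0.016, "rx": 3.49, "ry": 2.88, "rz": -8.35, "claw": 0.018}, {"tx": -0.06, "ty": -0.004, "tz": 0.016, "rx": 3.49, "ry": 2.88, "rz": -8.35, "claw": 0.018}, {"tx": -0.06, "ty": -0.004, "tz": 0.016, "rx": 3.49, "ry": 2.88, "rz": -8.35, "claw": 0.018}, {"tx": -0.06, "ty": -0.004, "tz": 0.016, "rx": 3.49, "ry": 2.88, "rz": -8.35, "claw": 0.018}, {"tx": -0.121, "ty": -0.005, "tz": 0.0, "rx": 4.75, "ry": 4.72, "rz": -17.56, "claw": 0.018}, {"tx": -0.121, "ty": -0.005, "tz": 0.0, "rx": 4.75, "ry": 4.72, "rz": -17.56, "claw": 0.018}, {"tx": -0.121, "ty": -0.005, "tz": 0.0, "rx": 4.75, "ry": 4.72, "rz": -17.56, "claw": 0.018}, {"tx": -0.121, "ty": -0.005, "tz": 0.0, "rx": 4.75, "ry": 4.72, "rz": -17.56, "claw": 0.018}, {"tx": -0.121, "ty": -0.005, "tz": 0.0, "rx": 4.75, "ry": 4.72, "rz": -17.56, "claw": 0.018}, {"tx": -0.121, "ty": -0.005, "tz": 0.0, "rx": 4.75, "ry": 4.72, "rz": -17.56, "claw": 0.018}])

```text
clock: 25.8
eef_pos: [469.8, -160.7, 180.5]
tool_rot: [-3.139, -0.001, -0.005]
force: [0.3, -0.1, -1.2]
width: 20.8
```

Run:
```python
from kin import *
plan(([469,-161,180],D(0)),([469,-161,28],D(0)))
```

```text
t 25.8 at [ 469.8 -160.7  180.5] w 20.8 q [ 0.72  0.55 -0.65  1.98  0.48  0.76 -1.79] F [ 0.3 -0.1 -1.2]
  d [-0.0008 -0.0003 -0.0005] r [-0.03  0.01  0.06] rows 0.0 0.0
  d [-0.0008 -0.0003 -0.1525] r [-0.03  0.01  0.06] rows 3.0 0.0
```

Request:
apply_moves(increments=[{"tx": 0, "ty": 0, "tz": -0.04, "rx": -0.03, "ry": 0.02, "rz": 0.06, "claw": 0.018}, {"tx": 0, "ty": 0, "tz": -0.08, "rx": -0.03, "ry": 0.02, "rz": 0.06, "claw": 0.018}, {"tx": 0, "ty": 0, "tz": -0.11, "rx": -0.03, "ry": 0.02, "rz": 0.06, "claw": 0.018}, {"tx": 0, "ty": 0, "tz": -0.135, "rx": -0.03, "ry": 0.02, "rz": 0.06, "claw": 0.018}, {"tx": 0, "ty": 0, "tz": -0.149, "rx": -0.03, "ry": 0.02, "rz": 0.06, "claw": 0.018}, {"tx": 0, "ty": 0, "tz": -0.152, "rx": -0.03, "ry": 0.02, "rz": 0.06, "claw": 0.018}, {"tx": 0, "ty": 0, "tz": -0.152, "rx": -0.03, "ry": 0.02, "rz": 0.06, "claw": 0.018}])

```text
clock: 26.5
eef_pos: [469.1, -160.2, 28.4]
tool_rot: [-3.141, 0.0, 0.005]
force: [-0.3, -0.4, -0.9]
width: 20.9
```

Request:
apply_moves(increments=[{"tx": 0, "ty": 0, "tz": -0.001, "rx": 0, "ry": 0.02, "rz": 0, "claw": 0.018}, {"tx": 0, "ty": 0, "tz": -0.001, "rx": 0, "ry": 0.02, "rz": 0, "claw": 0.018}])

```text
clock: 26.7
eef_pos: [470.0, -160.7, 28.6]
tool_rot: [-3.141, -0.001, 0.004]
force: [-0.8, 0.1, -1.9]
width: 20.9
```

Request:
apply_moves(increments=[{"tx": 0, "ty": 0, "tz": -0.001, "rx": 0, "ry": 0.02, "rz": 0, "claw": 0.018}, {"tx": 0, "ty": 0, "tz": -0.001, "rx": 0, "ry": 0.02, "rz": 0, "claw": 0.018}])

```text
clock: 26.9
eef_pos: [469.5, -160.7, 27.3]
tool_rot: [-3.141, 0.002, 0.004]
force: [-1.0, -0.1, -1.9]
width: 21.3
```

Request:
apply_moves(increments=[{"tx": 0, "ty": 0, "tz": -0.001, "rx": 0, "ry": 0, "rz": 0, "claw": 0.018}, {"tx": 0, "ty": 0, "tz": -0.001, "rx": 0, "ry": 0, "rz": 0, "claw": 0.018}])

```text
clock: 27.1
eef_pos: [469.2, -160.5, 25.9]
tool_rot: [-3.141, 0.003, 0.005]
force: [-0.6, -0.0, -2.0]
width: 20.8
```

Request:
apply_moves(increments=[{"tx": 0, "ty": 0, "tz": -0.001, "rx": 0, "ry": -0.02, "rz": 0, "claw": 0.018}, {"tx": 0, "ty": 0, "tz": -0.001, "rx": 0, "ry": -0.02, "rz": 0, "claw": 0.018}])

```text
clock: 27.3
eef_pos: [469.3, -160.5, 25.1]
tool_rot: [-3.141, 0.001, 0.005]
force: [-1.2, 1.1, 0.9]
width: 20.8
```

Request:
apply_moves(increments=[{"tx": 0, "ty": 0, "tz": -0.0007, "rx": 0, "ry": 0, "rz": 0, "claw": 0.018}, {"tx": 0, "ty": 0, "tz": -0.0007, "rx": 0, "ry": 0, "rz": 0, "claw": 0.018}])

```text
clock: 27.5
eef_pos: [469.2, -160.5, 25.0]
tool_rot: [3.141, 0.001, 0.005]
force: [-2.3, 0.5, 9.3]
width: 21.1
```

Contact. Release, retract, and clear the view.

Request:
apply_moves(increments=[{"tx": 0, "ty": 0, "tz": 0.0007, "rx": 0, "ry": 0, "rz": 0, "claw": 0.018}, {"tx": 0, "ty": 0, "tz": 0.0007, "rx": 0, "ry": 0, "rz": 0, "claw": 0.03}, {"tx": 0, "ty": 0, "tz": 0.0007, "rx": 0, "ry": 0, "rz": 0, "claw": 0.05}, {"tx": 0, "ty": 0, "tz": 0.0007, "rx": 0, "ry": 0, "rz": 0, "claw": 0.05}, {"tx": 0, "ty": 0, "tz": 0.0007, "rx": 0, "ry": 0, "rz": 0, "claw": 0.05}, {"tx": 0, "ty": 0, "tz": 0.02, "rx": 0, "ry": 0, "rz": 0, "claw": 0.05}, {"tx": 0, "ty": 0, "tz": 0.06, "rx": 0, "ry": 0, "rz": 0, "claw": 0.05}, {"tx": 0, "ty": 0, "tz": 0.11, "rx": 0, "ry": 0, "rz": 0, "claw": 0.05}, {"tx": 0, "ty": 0, "tz": 0.16, "rx": 0, "ry": 0, "rz": 0, "claw": 0.05}, {"tx": 0, "ty": 0, "tz": 0.21, "rx": 0, "ry": 0, "rz": 0, "claw": 0.05}, {"tx": 0, "ty": 0, "tz": 0.24, "rx": 0, "ry": 0, "rz": 0, "claw": 0.05}, {"tx": 0, "ty": 0, "tz": 0.24, "rx": 0, "ry": 0, "rz": 0, "claw": 0.05}])

```text
clock: 28.7
eef_pos: [471.9, -160.7, 268.4]
tool_rot: [3.139, -0.007, 0.004]
force: [0.1, 0.8, -1.1]
width: 50.0
```

Request:
apply_moves(increments=[{"tx": -0.1, "ty": -0.24, "tz": 0, "rx": 0, "ry": 0, "rz": 0, "claw": 0.05}, {"tx": -0.1, "ty": -0.24, "tz": 0, "rx": 0, "ry": 0, "rz": 0, "claw": 0.05}, {"tx": -0.1, "ty": -0.24, "tz": 0, "rx": 0, "ry": 0, "rz": 0, "claw": 0.05}, {"tx": -0.1, "ty": -0.24, "tz": 0, "rx": 0, "ry": 0, "rz": 0, "claw": 0.05}, {"tx": -0.1, "ty": -0.24, "tz": 0, "rx": 0, "ry": 0, "rz": 0, "claw": 0.05}, {"tx": -0.1, "ty": -0.24, "tz": 0, "rx": 0, "ry": 0, "rz": 0, "claw": 0.05}, {"tx": -0.1, "ty": -0.24, "tz": 0, "rx": 0, "ry": 0, "rz": 0, "claw": 0.05}, {"tx": -0.1, "ty": -0.24, "tz": 0, "rx": 0, "ry": 0, "rz": 0, "claw": 0.05}])

```text
clock: 29.5
eef_pos: [369.7, -398.7, 263.5]
tool_rot: [-3.139, 0.001, 0.006]
force: [0.4, 0.8, 0.5]
width: 49.6
```

Run:
```python
from kin import *
plan()
a=cv2.resize(get_image("top")[140:290,130:410],(800,429),interpolation=cv2.INTER_CUBIC)
cv2.imwrite("pics/end.png",np.clip(a[:,:,::-1].astype(float)*1.4,0,255))
```

```text
t 29.5 at [ 369.7 -398.7  263.5] w 49.6 q [ 1.24  0.52 -0.71  1.76  0.39  1.01 -1.18] F [0.4 0.8 0.5][ WARN:0@0.799] global loadsave.cpp:1063 imwrite_ Unsupported depth image for selected encoder is fallbacked to CV_8U.
```

View pics/end.png

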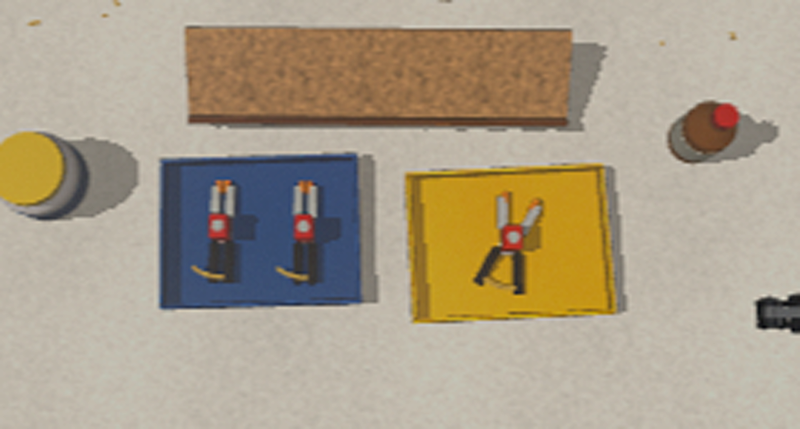

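All three lie flat, block up. The two shut clamps are side by side in the blue tray at about (218,226) and (303,226), and the open one is alone in the yellow tray at about (512,237). The bottle and tub stand where they were.

```bash
python3 -c "from cell import *;print(finish_job())"
```

```text
the job is handed in; nothing more can be done
None
```

The three clamps are off the rest and sorted, and the job is handed in at about 29.5 s on the robot's clock. The two shut clamps are side by side in the blue tray, about 100 mm apart. The open clamp is alone in the yellow tray.

- **Placing:** I set each clamp down slowly until it touched the tray floor (about 9 to 16 N on the wrist), then eased off and released, so none was dropped.
- **Last picture:** All three lie flat with the grip block up, and the jaws look as I found them. The rest is empty, and the glue bottle and paint tub look undisturbed. I judged jaw opening and position by eye from this picture and did not measure them.
- **Imperfect:** The open clamp looks turned a few degrees from straight in its tray, well clear of the walls.
- **Early detour:** The first tilted approach ran into two wrist joint limits and stopped short. I backed out and came in from the left, which cost about 5 s but touched nothing.

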